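# Tidy the recycling tray by lamplight

### The arm

A 6-joint arm with a two-finger parallel gripper is mounted at the origin on the work surface. World frame = base frame: x ahead of the robot, y to its left, z up, the work surface at z = 0. Lengths are in m, angles in rad, forces in N, time in s.
With the tool pointing down it reaches from about 0.25 to 0.775 m from the base axis. Payload 8.9 kg.
Tool frame: the origin (TCP) lies between the finger pads; the fingertips stand 11 mm ahead of it and the grasp point (between the pads) lies 8 mm behind it (ctrl.tcp_to_tips is the distance from the TCP to the fingertips, in m); z points along the fingers, y is the line along which they close (so a half turn about z gives the same grasp; the last joint's range is limited). The gripper opens to 85 mm and grips with 20 to 120 N. Pads are 22 mm wide; open, the fingers measure 114 mm over their backs; the gripper's body (76 mm by 85 mm) begins 54 mm behind the grasp point. The pads swing forward as they close: fully open they stand 13 mm farther back than shut.
Start: joints at [1.14, 0.291, -0.153, 1.127, 0, 1.431], TCP at [0.151, 0.503, 0.242] pointing down, gripper open.
Joint ranges: [-2.52, 2.52], [-0.91, 1.74], [-1.3, 1.37], [-1.96, 2.02], [-1.52, 1.47], [-3.14, 3.14]. Speed limits (rad/s): [2.22, 2.22, 2.79, 3.14, 3.14, 3.14].

### API

Orientations are given as a rotation vector (axis times angle).
In Python, from station import ctrl gives the robot as it stands.
- The arm moves only by the shell command python3 nudge.py 'ROWS'. ROWS is a JSON object whose key "rows" holds a list of rows, 1 to 8 of them, each of 5 numbers: the finger opening in m, then dx, dy, dz in m, then a turn about the tool's z in rad; each row shifts and turns the commanded pose from where the row before left it, along the tool's axes as they then stand; what a row does not reach is not made up. A row lasts 1/10 s, in which the tool goes at most 0.05 m and 0.15 rad, less where a joint would pass 70% of its speed; a pose out of reach is approached as far as the arm can. The fingers move at their own pace and stop on an object; the grip force is fixed at half the most. Time passes only in rows, so rows that do not move let the fingers close. It prints the time, the measured TCP pose, the force, the opening and the grip force at its end. Input that does not fit is refused with a message, and nothing moves.
- ctrl.get_obs(): the state, without advancing time (a new reading comes with each control period).
- ctrl.snapshot(name): name is "side" or "top" or "wrist"; returns the picture (480x640x3 uint8, red, green, blue); there is no depth.
- ctrl.camera_model(name): a dict with "vertical_fov" (degrees; the focal length in pixels is half the picture's height over the tangent of half this angle, whatever the lens; pixels are square), "cx", "cy" (the principal point, pixels), "R" (3x3) and "t" (3): a world point X has camera coordinates R X + t. Camera axes: x right, y down, z forward; pixel columns grow to the right and rows downward; lengths in m; the calibration is good to about 2 mm. A picture is of the moment at which its call begins: read the wrist's pose just before it. camera_model takes no time and is no camera call; for the wrist camera it gives the pose at the moment of the call.
- ctrl.finish_job(): hands the job in; it is judged then, once.
The state is a dict: "time": time; "joint_pos": joint angles; "joint_velocities": joint speeds; "effort": joint torques, N m; "position": TCP position; "ee_rot": TCP orientation; "ft_force": force on the tool from outside, world axes, zero at the start; "wrist_torque": the same for the moment, N m; "opening": finger opening in m; "grip_force": force on a finger pad.
Only numpy, scipy, OpenCV 4.12 (cv2) and the standard library are available. Lean on these libraries where they do the work, as an engineer would, in place of code of your own. Each camera call takes 0.05 s, during which the arm holds its last target. There are 200 camera calls.

### The job

Pull the lamp's orange knob out to its detent to light the tray, and leave it out while you work. Stand every slim black-capped brown bottle, cap up, in a well of its own in the green holder, and hang each small pail by its handle on the hook of its own colour, in any order; when all are put away, push the knob fully back in. Leave everything else where it stands.

Things in the scene. Friction and masses are not known exactly. Their poses are not given: they have to be found in the camera images.
- bottle0: slim brown glass bottle with a black cap, standing on the tray; may be absent. 28 mm across up to 74 mm, shoulder to 84 mm, then a straight black cap/neck 20 mm across from 84 to 120 mm (grip it there). 60 g. Origin: centre of its underside, z towards the cap.
- bottle1: slim brown glass bottle with a black cap, standing on the tray; may be absent. 28 mm across up to 74 mm, shoulder to 84 mm, then a straight black cap/neck 20 mm across from 84 to 120 mm (grip it there). 60 g. Origin: centre of its underside, z towards the cap.
- bottle2: slim brown glass bottle with a black cap, standing on the tray; may be absent. 28 mm across up to 74 mm, shoulder to 84 mm, then a straight black cap/neck 20 mm across from 84 to 120 mm (grip it there). 60 g. Origin: centre of its underside, z towards the cap.
- bottle3: slim brown glass bottle with a black cap, standing on the tray; may be absent. 28 mm across up to 74 mm, shoulder to 84 mm, then a straight black cap/neck 20 mm across from 84 to 120 mm (grip it there). 60 g. Origin: centre of its underside, z towards the cap.
- holder: green bottle holder, a fixed block 60 mm (its x) by 220 mm (its y) by 50 mm high, with a row of four square wells 33 mm wide and 44 mm deep (well floor 6 mm above the tray), at y = -75, -25, +25 and +75 mm in its own frame. Origin: centre of its underside. A bottle stood in a well reaches to 126 mm above the tray.
- red_pail: red open square pail 76 x 76 mm, rim 60 mm up, 160 g; symmetric. Stiff 8 mm wire handle in its y-z plane: up the +-y walls to 122 mm at y = +-34, then in to a level top 134 mm up (wire centre) from y = -22 to +22. On its middle a red grip tab 12 mm thick (x), 26 mm wide (y), 137 to 167 mm up. Window between rim and top: 70 mm high. Origin: centre of its underside.
- red_pail_apex (a point): middle of the level top wire of the red pail's handle, 134 mm above the pail's underside
- red_hook: fixed hook stand, red sleeve and foot. Origin: foot of its post, on the tray. Steel strap 20 mm wide (its y): post 8 mm thick up to 174 mm, level arm 6 mm thick from there 75 mm along its own -x (top 174 mm up), then bent up to a tip 92 mm out and about 193 mm up. Sleeve 24 mm across, 60 to 120 mm up. Foot about 10 mm high, x -15 to +45 mm, 90 mm wide.
- red_hook_seat (a point): where the handle should hang: on top of the red hook's arm, 58 mm out from the post, 174 mm above the tray; same axes as the stand (arm and tip point to -x). A wire hanging here, across the arm, has its centre 4 mm higher.
- blue_pail: blue open square pail 76 x 76 mm, rim 60 mm up, 160 g; symmetric. Stiff 8 mm wire handle in its y-z plane: up the +-y walls to 122 mm at y = +-34, then in to a level top 134 mm up (wire centre) from y = -22 to +22. On its middle a blue grip tab 12 mm thick (x), 26 mm wide (y), 137 to 167 mm up. Window between rim and top: 70 mm high. Origin: centre of its underside.
- blue_pail_apex (a point): middle of the level top wire of the blue pail's handle, 134 mm above the pail's underside
- blue_hook: fixed hook stand, blue sleeve and foot. Origin: foot of its post, on the tray. Steel strap 20 mm wide (its y): post 8 mm thick up to 174 mm, level arm 6 mm thick from there 75 mm along its own -x (top 174 mm up), then bent up to a tip 92 mm out and about 193 mm up. Sleeve 24 mm across, 60 to 120 mm up. Foot about 10 mm high, x -15 to +45 mm, 90 mm wide.
- blue_hook_seat (a point): where the handle should hang: on top of the blue hook's arm, 58 mm out from the post, 174 mm above the tray; same axes as the stand (arm and tip point to -x). A wire hanging here, across the arm, has its centre 4 mm higher.
- lamp: fixed work lamp: white switch box 100 x 90 x 75 mm high (its x, y, z), origin at the centre of its underside. An orange push-pull knob sticks out of the face at its -x side, 45 mm above the tray. A lamp post 12 mm thick rises at x = +35 mm to a bar head 50 x 160 mm whose underside is 161 mm and top 177 mm above the tray.
- knob (a joint): travel of the lamp's push-pull switch knob along the lamp's own -x, m: 0 = fully in (lamp off), 0.020 = pulled out to its detent (lamp on). It resists with about 3.5 N at first, snaps over in the middle and then stays out; the same pushing in.
- knob_grip (a point): centre of the orange knob's head, a cylinder 26 mm across and 26 mm long lying along the lamp's x, on a 10 mm stem; moves with the knob. Fully in, this point is 28 mm in front of the box's face and the head's front 42 mm. x, y, z as the lamp's.
- pet_cup: bystander, to be left where it stands: clear PET cup, 80 mm across and 100 mm tall. Origin: centre of its underside.
- steel_can: bystander, to be left where it stands: plain steel can, 66 mm across and 100 mm tall. Origin: centre of its underside.
- brown_bottle: bystander, to be left where it stands: stout brown bottle, 52 mm across and 100 mm tall, not one of the slim ones. Origin: centre of its underside.
- clip: bystander, to be left where it stands: yellow spring clip lying flat, about 70 x 20 x 12 mm. Origin: centre of its underside.
- glass_jar: bystander, to be left where it stands: glass jar, 70 mm across and 90 mm tall. Origin: centre of its underside.
- dented_can: bystander, to be left where it stands: drinks can, 66 mm across and 120 mm tall. Origin: centre of its underside.

How it is judged:
On the way, in this order (a step that is already met when the one before it is completed fails the run):
1. the lamp knob is pulled out to its detent while no pail hangs yet (value of joint knob above 0.016 m and not (x of red_pail_apex in the frame of red_hook_seat between -0.03 and 0.045 m and y of red_pail_apex in the frame of red_hook_seat between -0.022 and 0.022 m and z of red_pail_apex in the frame of red_hook_seat between -0.012 and 0.018 m and angle between red_pail's own z axis and vertical below 0.35 rad and contact force between red_pail and red_hook above 0.3 N and linear speed of red_pail below 0.3 m/s) and not (x of blue_pail_apex in the frame of blue_hook_seat between -0.03 and 0.045 m and y of blue_pail_apex in the frame of blue_hook_seat between -0.022 and 0.022 m and z of blue_pail_apex in the frame of blue_hook_seat between -0.012 and 0.018 m and angle between blue_pail's own z axis and vertical below 0.35 rad and contact force between blue_pail and blue_hook above 0.3 N and linear speed of blue_pail below 0.3 m/s)), for 0.2 s.
2. all bottles present stand in the holder and both pails hang on their hooks, at most swaying slightly, with the knob still out (value of joint knob above 0.015 m and x of bottle0 in the frame of holder between -0.012 and 0.012 m and y of bottle0 in the frame of holder between -0.092 and 0.092 m and z of each of bottle0, bottle1, bottle2, bottle3 in the frame of holder below 0.02 m and angle between each of bottle0, bottle1, bottle2, bottle3's own z axis and vertical below 0.2 rad and linear speed of each of bottle0, bottle1, bottle2, bottle3 below 0.05 m/s and x of bottle1 in the frame of holder between -0.012 and 0.012 m and y of bottle1 in the frame of holder between -0.092 and 0.092 m and x of bottle2 in the frame of holder between -0.012 and 0.012 m and y of bottle2 in the frame of holder between -0.092 and 0.092 m and x of bottle3 in the frame of holder between -0.012 and 0.012 m and y of bottle3 in the frame of holder between -0.092 and 0.092 m and x of red_pail_apex in the frame of red_hook_seat between -0.03 and 0.045 m and y of red_pail_apex in the frame of red_hook_seat between -0.022 and 0.022 m and z of red_pail_apex in the frame of red_hook_seat between -0.012 and 0.018 m and angle between each of red_pail, blue_pail's own z axis and vertical below 0.35 rad and contact force between red_pail and red_hook above 0.3 N and linear speed of each of red_pail, blue_pail below 0.3 m/s and x of blue_pail_apex in the frame of blue_hook_seat between -0.03 and 0.045 m and y of blue_pail_apex in the frame of blue_hook_seat between -0.022 and 0.022 m and z of blue_pail_apex in the frame of blue_hook_seat between -0.012 and 0.018 m and contact force between blue_pail and blue_hook above 0.3 N), for 0.3 s.
3. the knob is pushed fully in (value of joint knob below 0.004 m), for 0.2 s.
At the end, for the whole second after the job is handed in: Knob under 4 mm out; bottles cap up in wells (underside under 20 mm up, tilt under 0.2 rad); each pail's handle top on its hook: 22 mm sideways, 30 mm outward, 45 mm inward of the seat at most, -12 to +18 mm in height, tilt under 0.35 rad, borne by the hook; all at rest (pails may sway slightly) (value of joint knob below 0.004 m and x of bottle0 in the frame of holder between -0.012 and 0.012 m and y of bottle0 in the frame of holder between -0.092 and 0.092 m and z of each of bottle0, bottle1, bottle2, bottle3 in the frame of holder below 0.02 m and angle between each of bottle0, bottle1, bottle2, bottle3's own z axis and vertical below 0.2 rad and linear speed of each of bottle0, bottle1, bottle2, bottle3 below 0.05 m/s and x of bottle1 in the frame of holder between -0.012 and 0.012 m and y of bottle1 in the frame of holder between -0.092 and 0.092 m and x of bottle2 in the frame of holder between -0.012 and 0.012 m and y of bottle2 in the frame of holder between -0.092 and 0.092 m and x of bottle3 in the frame of holder between -0.012 and 0.012 m and y of bottle3 in the frame of holder between -0.092 and 0.092 m and x of red_pail_apex in the frame of red_hook_seat between -0.03 and 0.045 m and y of red_pail_apex in the frame of red_hook_seat between -0.022 and 0.022 m and z of red_pail_apex in the frame of red_hook_seat between -0.012 and 0.018 m and angle between each of red_pail, blue_pail's own z axis and vertical below 0.35 rad and contact force between red_pail and red_hook above 0.3 N and linear speed of each of red_pail, blue_pail below 0.3 m/s and x of blue_pail_apex in the frame of blue_hook_seat between -0.03 and 0.045 m and y of blue_pail_apex in the frame of blue_hook_seat between -0.022 and 0.022 m and z of blue_pail_apex in the frame of blue_hook_seat between -0.012 and 0.018 m and contact force between blue_pail and blue_hook above 0.3 N); the robot touches nothing.
It fails at once if a bystander is moved more than 30 mm (distance of any of pet_cup, steel_can, brown_bottle, clip, glass_jar, dented_can from where it was at the start of the episode above 0.03 m).
Of bottle0, bottle1, bottle2, bottle3 only 2 to 4 are there at a start; the rules pass over those that are not, and their reading is None.
At some moment in a run one of red_pail, blue_pail may be knocked a few centimetres aside while the robot is not near it.
It also fails if it takes over 210 s, if anything falls off the work surface, if the arm or the gripper's body presses on something with over 40 N, if the wrist force passes 120 N, or if a joint passes its speed limit or range.

## Working session

There is one attempt and no reset: what is moved stays moved. The work goes in short steps, Python scripts to look and compute and a shell command to move; the robot and the scene stay as the last step left them, time stands still between calls to the robot, and variables do not carry over. Pictures are saved under pics/ and viewed, at most 14 in all, crops included, and the job is handed in when it is done.

```bash
ls; mkdir -p pics
python3 - <<'E'
from station import ctrl
import cv2
for n in("top","side"):
    im=ctrl.snapshot(n); cv2.imwrite(f"pics/{n}0.png",im[:,:,::-1])
    m=ctrl.camera_model(n); print(n,m)
o=ctrl.get_obs(); print(o)
E
```

```text
nudge.py
pics
station.py
top {'vertical_fov': 45.8078493017744, 'cx': 313.8167794314577, 'cy': 241.98132964364734, 'R': array([[ 0.01878379, -0.99974796,  0.01229584],
       [-0.99426559, -0.01997288, -0.10505724],
       [ 0.10527635, -0.01025196, -0.99439016]]), 't': array([-0.00127101,  0.56748554,  1.17663794])}
side {'vertical_fov': 46.2682259594291, 'cx': 315.8070288255923, 'cy': 243.10676421643342, 'R': array([[-0.96982892, -0.2431734 , -0.01727879],
       [-0.15932448,  0.68587497, -0.71006425],
       [ 0.18451983, -0.68588791, -0.70392486]]), 't': array([0.5744836 , 0.18011971, 1.08193528])}
{'time': 0.1, 'joint_pos': array([ 1.13968191e+00,  2.91243525e-01, -1.54062634e-01,  1.12673148e+00,
        4.01917562e-05,  1.43149954e+00]), 'joint_velocities': array([ 0.00121837, -0.00206786,  0.00161468, -0.00036092,  0.00016075,
       -0.00044516]), 'effort': array([ 1.39904943e-03, -5.37978745e+01,  3.31919074e+01,  9.33837000e-03,
       -2.10257203e-04, -1.91415728e-05]), 'position': array([0.15085279, 0.5024425 , 0.24177517]), 'ee_rot': array([-4.56704896e-01, -3.10782642e+00,  1.85309048e-03]), 'ft_force': array([ 0.18161538,  0.32975589, -0.14688744]), 'wrist_torque': array([-0.02647466, -0.0067101 , -0.02896522]), 'grip_force': 0.0, 'opening': 0.08485453221061727}
```
View pics/top0.png

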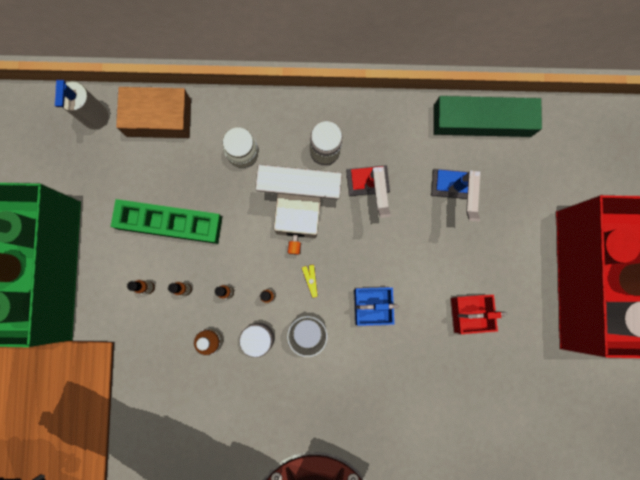

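View pics/side0.png

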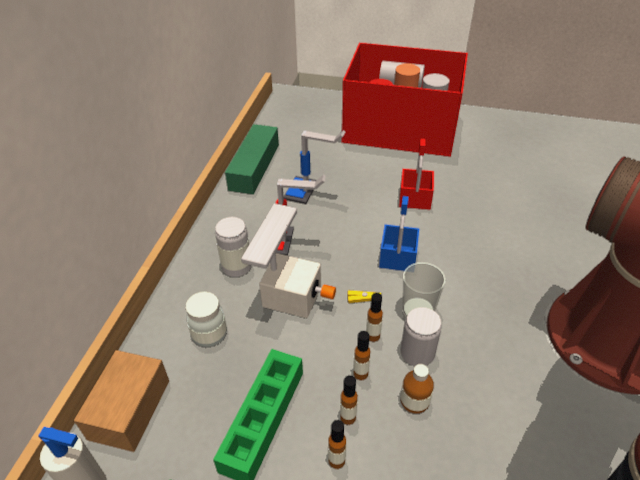

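The top view shows four slim bottles at about (140,286), (180,288), (224,291) and (267,296). The holder is at (165,220), the lamp at (297,210) with its knob at (294,245), and the clip at (310,281). The red hook is at (378,190), the blue hook at (472,190), the blue pail at (374,306) and the red pail at (475,313). The side view shows the same objects.

Create h.py:
```python
import numpy as np, cv2
from station import ctrl
from scipy.spatial.transform import Rotation as Rn
def cam(n):
    m=ctrl.camera_model(n); f=240/np.tan(np.radians(m["vertical_fov"])/2)
    return np.array([[f,0,m["cx"]],[0,f,m["cy"]],[0,0,1]]),np.array(m["R"]),np.array(m["t"])
def proj(c,X):
    K,R,t=c; p=K@(R@np.asarray(X,float)+t); return p[:2]/p[2]
def plane(c,uv,z):
    K,R,t=c; d=R.T@np.linalg.solve(K,[uv[0],uv[1],1]); o=-R.T@t
    return o+d*(z-o[2])/d[2]
def tri(c1,u1,c2,u2):
    P=[K@np.c_[R,t] for K,R,t in(c1,c2)]
    X=cv2.triangulatePoints(P[0],P[1],np.float64(u1).reshape(2,1),np.float64(u2).reshape(2,1))[:,0]; X=X[:3]/X[3]
    return X,max(np.linalg.norm(proj(c1,X)-u1),np.linalg.norm(proj(c2,X)-u2))
def shot(n,name=None):
    c=cam(n); im=ctrl.snapshot(n)
    if name: cv2.imwrite(f"pics/{name}.png",im[:,:,::-1])
    return c,im
COL=dict(orange=((5,180,120),(16,255,255)),green=((55,120,40),(75,255,255)),red=((175,190,70),(4,255,255)),blue=((105,150,50),(125,255,255)),black=((0,0,0),(180,255,42)))
def mask(im,col,roi=None):
    h=cv2.cvtColor(im,cv2.COLOR_RGB2HSV); lo,hi=COL[col]
    if lo[0]>hi[0]: m=cv2.inRange(h,lo,(180,)+hi[1:])|cv2.inRange(h,(0,)+lo[1:],hi)
    else: m=cv2.inRange(h,lo,hi)
    if roi:
        k=np.zeros_like(m); x0,y0,x1,y1=roi; k[y0:y1,x0:x1]=255; m&=k
    return m
def blobs(m,amin=15):
    n,l,s,c=cv2.connectedComponentsWithStats(m)
    return [(c[i].round(1).tolist(),s[i].tolist()) for i in range(1,n) if s[i,4]>=amin]
def pose():
    o=ctrl.get_obs(); return np.array(o["position"]),Rn.from_rotvec(o["ee_rot"]).as_matrix(),o
def go(x,y,z,ydir=None):
    "tool-axis shift to TCP x,y,z and turn so tool y lies along ydir (rad, world heading, mod pi)"
    p,R,o=pose(); d=R.T@(np.array([x,y,z])-p); tr=0
    if ydir is not None:
        a=np.arctan2(R[1,1],R[0,1]); tr=-((ydir-a+np.pi/2)%np.pi-np.pi/2)
    c,s=np.cos(tr),np.sin(tr); d2=np.array([c*d[0]+s*d[1],-s*d[0]+c*d[1],d[2]])
    print("shift",d.round(4),"turn",round(tr,3),"shift after turn",d2.round(4),"j6",round(o["joint_pos"][5],2))
```

Run:
```python
from h import *
for n in("top","side"):
    im=cv2.imread(f"pics/{n}0.png")[:,:,::-1].copy()
    for c,roi in(("black",None),("orange",None),("red",None),("blue",None),("green",None)):
        print(n,c,[b for b in blobs(mask(im,c,roi)) ])
```

```text
top black [([476.0, 128.7], [434, 100, 104, 36, 747]), ([17.5, 193.0], [0, 187, 36, 13, 461]), ([54.9, 268.4], [31, 186, 49, 160, 5806]), ([451.2, 194.0], [449, 192, 6, 5, 27]), ([124.9, 214.3], [123, 209, 5, 12, 44]), ([148.2, 217.4], [146, 212, 6, 13, 37]), ([171.3, 220.8], [170, 215, 4, 13, 30]), ([26.1, 232.5], [14, 216, 20, 31, 364]), ([194.4, 224.8], [193, 219, 4, 12, 16]), ([218.3, 229.5], [216, 218, 5, 24, 24]), ([8.8, 267.3], [0, 254, 21, 27, 485]), ([134.3, 285.7], [128, 282, 14, 9, 97]), ([174.6, 287.7], [169, 284, 12, 9, 86]), ([220.6, 291.2], [216, 288, 10, 8, 69]), ([18.1, 306.4], [5, 293, 24, 28, 516]), ([265.2, 295.7], [261, 292, 9, 8, 59]), ([12.2, 340.1], [0, 338, 26, 5, 124]), ([321.2, 455.8], [316, 455, 13, 3, 17]), ([314.4, 476.3], [287, 469, 57, 11, 282]), ([39.7, 478.5], [35, 477, 9, 3, 15])]
top orange [([293.9, 247.5], [288, 242, 12, 12, 128]), ([47.1, 408.5], [0, 342, 112, 138, 11189])]
top red [([360.9, 177.5], [352, 168, 21, 21, 328]), ([617.9, 266.4], [599, 196, 41, 162, 3928]), ([557.9, 229.6], [557, 223, 2, 15, 16]), ([558.2, 252.3], [558, 239, 2, 27, 2
[... 1017 characters left out ...]
.2], [321, 285, 15, 14, 156]), ([374.9, 314.7], [369, 310, 13, 9, 67]), ([362.3, 353.5], [356, 348, 14, 10, 78]), ([418.6, 385.7], [405, 374, 28, 22, 403]), ([349.2, 398.7], [342, 393, 15, 11, 85]), ([336.8, 443.6], [329, 438, 17, 11, 100])]
side red [([401.7, 101.0], [342, 43, 125, 113, 10275]), ([417.3, 188.5], [400, 169, 34, 40, 1020]), ([280.9, 245.9], [278, 242, 6, 8, 33])]
side blue [([305.3, 163.6], [301, 151, 9, 25, 182]), ([295.7, 192.3], [286, 188, 20, 10, 134]), ([404.2, 204.8], [401, 197, 7, 17, 84]), ([398.3, 247.6], [380, 225, 39, 45, 1321]), ([57.4, 440.1], [39, 427, 38, 30, 658])]
side green [([259.6, 169.7], [256, 167, 8, 7, 18]), ([258.8, 416.9], [214, 349, 88, 131, 5532])]
```

Run:
```python
import cv2
t=cv2.imread("pics/top0.png"); s=cv2.imread("pics/side0.png")
a=cv2.resize(t[150:350,330:530],(400,400),interpolation=cv2.INTER_CUBIC)
b=cv2.resize(s[110:310,240:440],(400,400),interpolation=cv2.INTER_CUBIC)
cv2.imwrite("pics/crop1.png",cv2.hconcat([a,b]))
```

```text
(no output)
```

View pics/crop1.png

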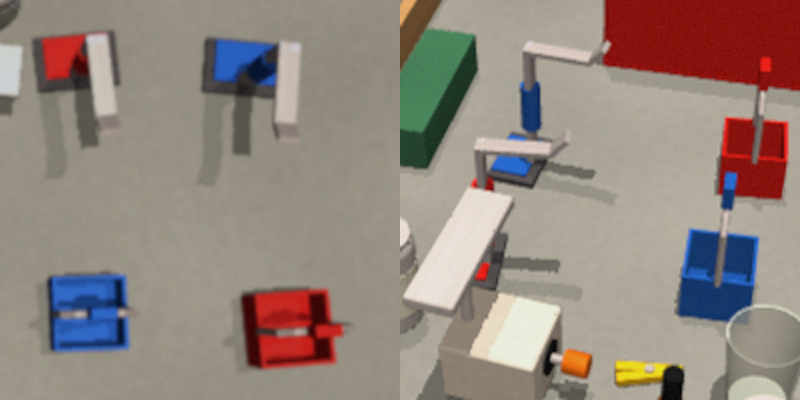

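Run:
```python
from h import *
T,S=cam("top"),cam("side")
print("C top",(-T[1].T@T[2]).round(3),"side",(-S[1].T@S[2]).round(3))
tb=[(134.3,285.7),(174.6,287.7),(220.6,291.2),(265.2,295.7)]; sb=[(337.3,431),(349.2,385.8),(363,340.9),(376,302.6)]
for a,b in zip(tb,sb): X,e=tri(T,a,S,b); print("cap",X.round(4),round(e,1))
for n,a,b in(("knob",(293.9,247.5),(327.8,291.2)),("bluetab",(383,306.5),(404.2,204.8)),("redtab",(494,315),(422.5,146)),
  ("redarmroot",(378.5,168.5),(281,182)),("redbend",(382.5,206.5),(313,185)),("bluearmroot",(474,171.5),(304,134)),("bluebend",(473.5,211),(333,140))):
    X,e=tri(T,a,S,b); print(n,X.round(4),round(e,1))
for n,p in(("red",[(378.5,168.5),(382.5,206.5)]),("blue",[(474,171.5),(473.5,211)])):
    q=[plane(T,u,.174) for u in p]; print(n,[x.round(4) for x in q])
g=mask(cv2.imread("pics/top0.png")[:,:,::-1].copy(),"green",(105,190,230,250))
c=max(cv2.findContours(g,0,2)[0],key=cv2.contourArea); r=cv2.minAreaRect(c); 
print("holder",r,[plane(T,u,.05).round(4) for u in cv2.boxPoints(r)])
for n,roi in(("red",(440,285,515,345)),("blue",(345,280,400,335))):
    g=mask(cv2.imread("pics/top0.png")[:,:,::-1].copy(),n,roi); g=cv2.morphologyEx(g,cv2.MORPH_OPEN,np.ones((9,1),np.uint8))
    c=max(cv2.findContours(g,0,2)[0],key=cv2.contourArea); r=cv2.minAreaRect(c); q=np.array([plane(T,u,.06) for u in cv2.boxPoints(r)]); print(n,r,q.round(3).tolist(),q.mean(0))
# lamp box edges
h=cv2.cvtColor(cv2.imread("pics/top0.png"),cv2.COLOR_BGR2GRAY)
g=cv2.inRange(h,170,255); 
for b in blobs(g[150:260,240:350],60): print(b)
```

```text
C top [0.44  0.022 1.23 ] side [0.386 0.758 0.899]
cap [0.466  0.3633 0.1007] 0.0
cap [0.4638 0.2838 0.1011] 0.2
cap [0.4586 0.1929 0.1009] 0.1
cap [0.4513 0.1046 0.1009] 0.0
knob [0.5537 0.0515 0.0443] 0.2
bluetab [ 0.4348 -0.1225  0.1475] 0.1
redtab [ 0.4223 -0.3327  0.1498] 0.2
redarmroot [ 0.6933 -0.1095  0.1713] 1.1
redbend [ 0.6238 -0.1174  0.1688] 0.5
bluearmroot [ 0.6923 -0.2921  0.1697] 0.9
bluebend [ 0.6204 -0.2917  0.1635] 0.9
red [array([ 0.6948, -0.1088,  0.174 ]), array([ 0.622 , -0.1169,  0.174 ])]
blue [array([ 0.6929, -0.2906,  0.174 ]), array([ 0.617 , -0.2888,  0.174 ])]
holder ((165.8800048828125, 220.83999633789062), (107.7630844116211, 28.849958419799805), 8.130102157592773) [array([0.5871, 0.4344, 0.05  ]), array([0.6476, 0.4292, 0.05  ]), array([0.6199, 0.2049, 0.05  ]), array([0.5596, 0.2113, 0.05  ])]
red ((476.417236328125, 314.50689697265625), (34.29778289794922, 37.453514099121094), 85.2363510131836) [[0.452, -0.285, 0.06], [0.46, -0.362, 0.06], [0.391, -0.367, 0.06], [0.383, -0.29, 0.06]] [ 0.42152225 -0.32610007  0.06      ]
blue ((372.048095703125, 306.1065979003906), (36.44383239746094, 33.533538818359375), 87.51044464111328) [[0.47, -0.075, 0.06], [0.474, -0.144, 0.06], [0.4, -0.148, 0.06], [0.396, -0.079, 0.06]] [ 0.43464492 -0.11171864  0.06      ]
([58.2, 30.9], [16, 15, 85, 33, 2059])
([56.6, 65.8], [35, 49, 44, 35, 1318])
```

Run:
```python
from h import *
T=cam("top")
h=cv2.cvtColor(cv2.imread("pics/top0.png"),cv2.COLOR_BGR2GRAY)
for lo,hi,z in((165,198,.177),(199,234,.075)):
    g=np.zeros_like(h); g[lo:hi,240:350]=cv2.inRange(h,170,255)[lo:hi,240:350]
    c=max(cv2.findContours(g,0,2)[0],key=cv2.contourArea); r=cv2.minAreaRect(c); q=np.array([plane(T,u,z) for u in cv2.boxPoints(r)]); print(r,q.round(3).tolist(),q.mean(0))
    e=sorted([q[(i+1)%4]-q[i] for i in range(4)],key=np.linalg.norm)[-1]; print(np.degrees(np.arctan2(e[1],e[0])))
go(.55,.05,.242,np.radians(87))
```

```text
((298.1683044433594, 180.81683349609375), (83.88163757324219, 24.676921844482422), 5.7105937004089355) [[0.65, 0.123, 0.177], [0.697, 0.12, 0.177], [0.684, -0.038, 0.177], [0.637, -0.034, 0.177]] [0.66716958 0.04292002 0.177     ]
-94.57846237928806
((296.59405517578125, 215.55938720703125), (42.28908157348633, 31.642183303833008), 5.7105937004089355) [[0.587, 0.092, 0.075], [0.653, 0.087, 0.075], [0.646, 0.001, 0.075], [0.58, 0.006, 0.075]] [0.61656444 0.04659863 0.075     ]
-94.5842561877924
shift [-5.124e-01 -3.185e-01  1.000e-04] turn -0.239 shift after turn [-4.223e-01 -4.309e-01  1.000e-04] j6 1.43
```

```bash
python3 nudge.py '{"rows":[[0.05, -0.0427, -0.0265, 0, 0], [0.05, -0.0427, -0.0265, 0, 0], [0.05, -0.0427, -0.0265, 0, 0], [0.05, -0.0427, -0.0265, 0, 0], [0.05, -0.0427, -0.0265, 0, 0], [0.05, -0.0427, -0.0265, 0, 0], [0.05, -0.0427, -0.0265, 0, 0], [0.05, -0.0427, -0.0265, 0, 0]]}'
python3 nudge.py '{"rows":[[0.05, -0.0427, -0.0265, 0, 0], [0.05, -0.0427, -0.0265, 0, 0], [0.05, -0.0427, -0.0265, 0, 0], [0.05, -0.0427, -0.0270, 0, 0], [0.05, 0, 0, 0, -0.11], [0.05, 0, 0, 0, -0.1], [0.05, 0, 0, 0, 0], [0.05, 0, 0, 0, 0]]}'
python3 - <<'E'
from h import *
c,im=shot("wrist","w1"); print((-c[1].T@c[2]).round(3),c[1].round(2))
print(pose()[0],[b for b in blobs(mask(im,"orange"))])
go(.5537,.0515,.242,np.radians(85.4))
E
```

```text
time: 0.9
position: [0.4167, 0.2012, 0.2423]
ee_rot: [-0.457, -3.108, -0.0]
ft_force: [0.6, 0.9, 0.6]
opening: 0.05
grip_force: 0.0
time: 1.7
position: [0.5477, 0.053, 0.2421]
ee_rot: [-0.133, -3.138, 0.0]
ft_force: [-0.2, -0.6, 0.5]
opening: 0.05
grip_force: 0.0
[0.47  0.059 0.374] [[ 0.08  1.    0.  ]
 [ 0.95 -0.08  0.3 ]
 [ 0.3  -0.03 -0.95]]
[0.54771325 0.05309014 0.24219374] [([314.8, 227.6], [305, 215, 21, 27, 353])]
shift [-0.0061 -0.0011  0.0002] turn -0.004 shift after turn [-0.0061 -0.0011  0.0002] j6 0.05
```

View pics/w1.png

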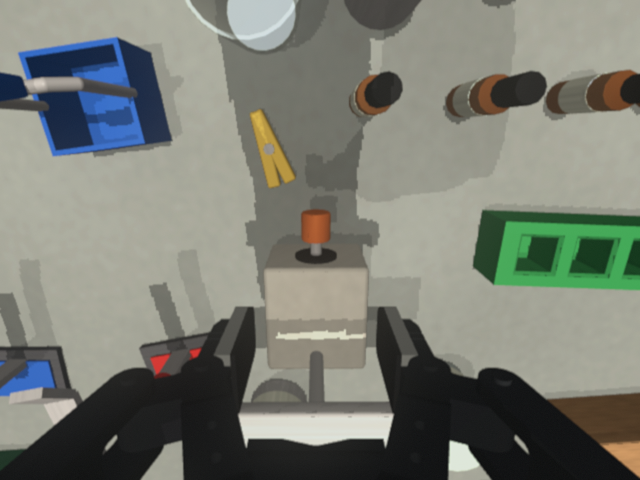

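The wrist view shows the knob at (315,227), squarely aligned with the tool. The clip is at (272,150) and the holder at the right.

```bash
python3 - <<'E'
from h import *
W=cam("wrist"); S=cam("side")
print(proj(W,[.5537,.0515,.0443]),plane(W,(314.8,227.6),.05),tri(W,(314.8,227.6),S,(327.8,291.2)))
E
python3 nudge.py '{"rows":[[0.05, -0.006, -0.001, 0.05, 0], [0.05, 0, 0, 0.05, 0], [0.05, 0, 0, 0.05, 0], [0.05, 0, 0, 0.03, 0], [0.05, 0, 0, 0.025, 0], [0.05, 0, 0, 0, 0], [0.05, 0, 0, 0, 0]]}'
python3 nudge.py '{"rows":[[0.0, 0, 0, 0, 0], [0, 0, 0, 0, 0], [0, 0, 0, 0, 0], [0, 0, 0, 0, 0], [0, 0, 0, 0, 0], [0, 0, 0, 0, 0]]}'
```

```text
[314.38525422 226.54432628] [0.55323042 0.05191749 0.05      ] (array([0.55414891, 0.05183037, 0.04480121]), np.float64(0.45871793229487307))
time: 2.45
position: [0.5538, 0.0517, 0.0382]
ee_rot: [-0.129, -3.139, 0.0]
ft_force: [0.8, -0.2, 0.9]
opening: 0.0499
grip_force: 0.0
time: 3.05
position: [0.5551, 0.0522, 0.0396]
ee_rot: [0.128, 3.136, 0.003]
ft_force: [-0.7, 4.4, 5.7]
opening: 0.0243
grip_force: 58.4
```

```bash
python3 nudge.py '{"rows":[[0, 0.005, 0, 0, 0], [0, 0.005, 0, 0, 0], [0, 0.005, 0, 0, 0], [0, 0.005, 0, 0, 0], [0, 0.002, 0, 0, 0], [0, 0, 0, 0, 0], [0, 0, 0, 0, 0]]}'
python3 nudge.py '{"rows":[[0.05, 0, 0, 0, 0], [0.05, 0, 0, 0, 0], [0.05, 0, 0, 0, 0], [0.05, 0, 0, 0, 0], [0.05, 0, 0, -0.05, 0], [0.05, 0, 0, -0.05, 0], [0.05, 0, 0, -0.05, 0], [0.05, 0, 0, -0.05, 0]]}'
python3 - <<'E'
from h import *
c,im=shot("top","t1"); print([b for b in blobs(mask(im,"orange"))][:1])
c2,im=shot("side","s1"); print([b for b in blobs(mask(im,"orange"))][:1])
E
```

```text
time: 3.75
position: [0.535, 0.0538, 0.0397]
ee_rot: [0.128, 3.132, 0.003]
ft_force: [6.9, 3.7, 2.5]
opening: 0.024
grip_force: 59.2
time: 4.55
position: [0.5313, 0.0531, 0.2397]
ee_rot: [-0.129, -3.139, 0.0]
ft_force: [1.5, 0.0, 0.5]
opening: 0.0497
grip_force: 0.0
[([142.6, 287.6], [140, 283, 5, 9, 15])]
[([408.0, 85.6], [400, 85, 17, 3, 17])]
```

Run:
```python
from h import *
im=cv2.imread("pics/s1.png")[:,:,::-1].copy(); b=[x for x in blobs(mask(im,"orange")) if 280<x[0][0]<370 and 260<x[0][1]<305]; print(b)
S=cam("side"); print([plane(S,x[0],.0445) for x in b])
p,R,o=pose(); W,im=shot("wrist","w2"); b=blobs(mask(im,"orange"),150); print(b,[plane(W,x[0],.05) for x in b])
cv2.imwrite("pics/s1c.png",cv2.imread("pics/s1.png")[:,100:640])
# approach 4th bottle (nearest)
go(.4513,.1046,.24,0)
```

```text
[([337.4, 293.7], [331, 287, 14, 14, 159])]
[array([0.53403768, 0.05358268, 0.0445    ])]
[([315.1, 216.8], [304, 203, 23, 27, 477])] [array([0.53344929, 0.05278046, 0.05      ])]
shift [0.0864 0.0446 0.0005] turn 1.489 shift after turn [ 0.0515 -0.0824  0.0005] j6 0.04
```

View pics/w2.png

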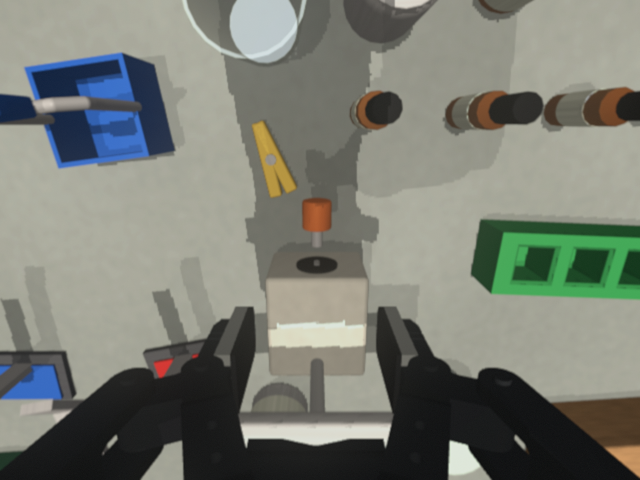

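The knob is at about x 0.534, which is 20 mm out, so it is at its detent. Next I'll look at the bottles and the holder from a middle position.

```bash
python3 nudge.py '{"rows":[[0.05, 0.0035, 0.0435, 0, 0], [0.05, 0.0035, 0.0435, 0, 0], [0.05, 0.0035, 0.0435, 0, 0], [0.05, 0.0035, 0.0435, 0, 0], [0.05, 0.0035, 0.0435, 0, 0], [0.05, 0.0035, 0.0435, 0, 0], [0.05, 0, 0, 0, 0], [0.05, 0, 0, 0, 0]]}'
python3 - <<'E'
from h import *
p,R,o=pose(); print(p)
W,im=shot("wrist","w3")
for b in blobs(mask(im,"black",(0,0,640,200)),60): print(b)
for X in([.466,.3633,.101],[.4638,.2838,.101],[.4586,.1929,.101],[.4513,.1046,.101]): print(proj(W,X).round(1))
print("focal",W[0][0,0])
E
```

```text
time: 5.5
position: [0.5313, 0.3154, 0.2359]
ee_rot: [-0.126, -3.137, 0.002]
ft_force: [-0.2, -0.2, -0.3]
opening: 0.0505
grip_force: 0.0
[0.53129983 0.31541532 0.23594785]
([272.3, 143.7], [261, 133, 17, 26, 122])
([12.6, 149.7], [0, 136, 29, 28, 691])
([132.1, 148.0], [102, 137, 50, 28, 709])
[379.1 142.1]
[261.6 148.5]
[127.8 151.6]
[ -2.5 151.2]
focal 380.7224361732055
```

View pics/w3.png

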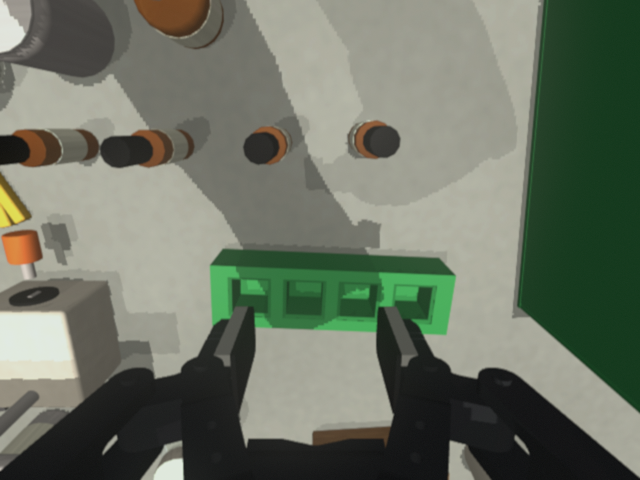

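The wrist view shows all four holder wells, centred near (250,296), (304,297), (358,299) and (412,302), with the top-face corners near (212,265) and (455,275). The bottle caps are at (380,140), (263,146), (125,150) and (10,150).

```bash
cat > hold.py <<'E'
from h import *
def holder(W,im,roi=(180,150,480,345)):
    h=cv2.cvtColor(im,cv2.COLOR_RGB2HSV); g=cv2.inRange(h,(50,100,108),(80,255,255)); k=np.zeros_like(g); x0,y0,x1,y1=roi; k[y0:y1,x0:x1]=255; g&=k
    g=cv2.morphologyEx(g,cv2.MORPH_OPEN,np.ones((3,3)))
    cs,hi=cv2.findContours(g,cv2.RETR_CCOMP,2); i=max(range(len(cs)),key=lambda i:cv2.contourArea(cs[i]))
    q=[np.array([plane(W,u[0],.05)[:2] for u in cs[i]])]
    r=cv2.minAreaRect(np.float32(q[0]*1000)); print("outer",np.round(r[0],1),np.round(r[1],1),round(r[2],2)); return g
E
python3 - <<'E'
from hold import *
im=cv2.imread("pics/w3.png")[:,:,::-1].copy(); W=cam("wrist")
h=cv2.cvtColor(im,cv2.COLOR_RGB2HSV)
print("row 270",h[270,205:460:8,2],"col 270",h[240:345:3,270,2],"col330",h[240:345:3,330,2], "col 435", h[240:345:3,435,2])
g=holder(W,im); 
for z,m in ((.118,cv2.inRange(h,(0,0,0),(180,255,55))),):
    m[200:]=0
    for b in blobs(m,150): print(b)
cv2.imwrite("pics/g.png",g)
E
```

```text
row 270 [174 179 179 180 123 121 120 119 120 119 119 117 117 113 107 102  96  89
  82  79  76  74  75  79  77  80  80  81  80  81  81 173] col 270 [113 113  98  96  73  74  73  74  72  88 119 119 119 108 106 105 104 106
 107 107 108 107 107 109 108 108 116 119 132 173 167 167 165 165 165] col330 [113 114 111  98  92  74  73  73  74  73  99 118 119 118 119 118 118 119
 119 118 119 119 119 119 118 118 117 153 175 175 171 170 168 168 167] col 435 [177 178 178 178 163 158  93  81  82  82  80  85 175 176 175 155 136 141
 149 158 162 170 174 175 175 175 174 175 174 175 175 174 176 175 173]
outer [604.8 322.5] [219.3  60.2] 82.83
([369.4, 139.3], [364, 127, 16, 29, 170])
([260.7, 147.4], [244, 133, 35, 31, 826])
([12.8, 149.6], [0, 136, 30, 28, 719])
([125.8, 150.5], [101, 136, 51, 31, 1274])
```

```bash
python3 -c "
from h import *
go(.466,.3633,.10,np.radians(82.9))"
```

```text
shift [0.0691 0.0435 0.1364] turn 0.043 shift after turn [0.0709 0.0406 0.1364] j6 0.5
```

```bash
python3 nudge.py '{"rows":[[0.05, 0, 0, 0, 0.043], [0.05, 0.0355, 0.0203, 0, 0], [0.05, 0.0354, 0.0203, 0, 0], [0.05, 0, 0, 0.045, 0], [0.05, 0, 0, 0.045, 0], [0.05, 0, 0, 0.03, 0], [0.05, 0, 0, 0.0164, 0], [0.05, 0, 0, 0, 0]]}'
python3 nudge.py '{"rows":[[0, 0, 0, 0, 0], [0, 0, 0, 0, 0], [0, 0, 0, 0, 0], [0, 0, 0, 0, 0], [0, 0, 0, 0, 0], [0, 0, 0, 0, 0]]}'
python3 -c "
from h import *
go(.6141,.3969,.20,np.radians(82.9))"
```

```text
time: 6.35
position: [0.4655, 0.3615, 0.0987]
ee_rot: [-0.199, -3.131, 0.005]
ft_force: [0.4, -0.5, 1.1]
opening: 0.0501
grip_force: 0.0
time: 6.95
position: [0.468, 0.3643, 0.1028]
ee_rot: [0.196, 3.133, 0.001]
ft_force: [1.4, -2.0, 7.0]
opening: 0.0184
grip_force: 59.0
shift [-0.1411  0.0506 -0.0968] turn -0.001 shift after turn [-0.1412  0.0505 -0.0968] j6 0.66
```

```bash
python3 nudge.py '{"rows":[[0, 0, 0, -0.045, 0], [0, 0, 0, -0.045, 0], [0, -0.035, 0.0125, -0.007, 0], [0, -0.035, 0.0125, 0, 0], [0, -0.035, 0.0125, 0, 0], [0, -0.036, 0.013, 0, 0], [0, 0, 0, 0, 0], [0, 0, 0, 0, 0]]}'
python3 - <<'E'
from h import *
p,R,o=pose(); print(p,R[:,2],o["opening"])
W,im=shot("wrist","w4"); shot("side","s4"); shot("top","t4")
a=cv2.imread("pics/w4.png")[100:420,150:520]; b=cv2.resize(cv2.imread("pics/s4.png")[300:480,150:350],None,fx=1.75,fy=1.75)
cv2.imwrite("pics/c4.png",cv2.hconcat([a,cv2.copyMakeBorder(b,0,5,0,0,0)]))
go(.6141,.3969,.20,np.radians(82.9))
E
```

```text
time: 7.75
position: [0.6133, 0.3965, 0.1975]
ee_rot: [-0.197, -3.135, 0.001]
ft_force: [-0.6, -0.2, -1.0]
opening: 0.018
grip_force: 59.0
[0.61334155 0.39651915 0.19752982] [-8.76924440e-04 -3.11246729e-04 -9.99999567e-01] 0.01804640919688317
shift [-0.0019  0.0005 -0.0011] turn -0.0 shift after turn [-0.0019  0.0005 -0.0011] j6 0.6
```

View pics/c4.png

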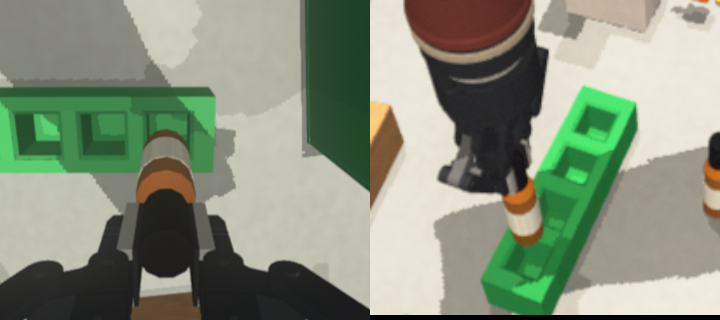

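The wrist crop shows the bottle held upright over the +75 well, and the side crop shows it slightly above the holder. I'll refine the holder and check the bottle's offset in the grip.

Run:
```python
from h import *
W=cam("wrist"); im=cv2.imread("pics/w4.png")[:,:,::-1].copy(); h=cv2.cvtColor(im,cv2.COLOR_RGB2HSV)
g=cv2.inRange(h,(50,100,108),(80,255,255)); g[:150]=0; g[300:]=0; g[:,420:]=0
g=cv2.morphologyEx(g,cv2.MORPH_OPEN,np.ones((3,3)))
print(blobs(g,100))
ys,xs=np.nonzero(g); q=np.float32([plane(W,(x,y),.05)[:2]*1000 for x,y in zip(xs,ys)])
r=cv2.minAreaRect(q); print(np.round(r[0],1),np.round(r[1],1),r[2])
b=cv2.inRange(h,(0,120,60),(20,255,255)); b[:200]=0; b[330:]=0; b[:,:260]=0; b[:,380:]=0
for rr in range(226,300,6):
    x=np.nonzero(b[rr])[0]; print(rr,(x.min(),x.max()) if len(x) else None,end=" ")
p,R,o=pose(); zb=p[2]-.1028
print("\ntcp",p,"near edge",plane(W,(317,231.5),zb))
X=p-[0,0,p[2]-zb]; print("expected axis px", proj(W,X), proj(W,X+R@[.014,0,0]), proj(W,X+R@[.0,.014,0]), proj(W,X-R@[.0,.014,0]))
```

```text
[([208.8, 231.3], [69, 196, 296, 77, 15613]), ([318.8, 222.5], [300, 213, 37, 24, 673])]
[603.4 323.6] [220.2  60.2] 82.8836441040039
226 None 232 (np.int64(307), np.int64(322)) 238 (np.int64(299), np.int64(331)) 244 None 250 None 256 None 262 (np.int64(301), np.int64(329)) 268 (np.int64(294), np.int64(336)) 274 (np.int64(292), np.int64(339)) 280 (np.int64(289), np.int64(340)) 286 (np.int64(288), np.int64(342)) 292 (np.int64(287), np.int64(344)) 298 (np.int64(287), np.int64(344)) 
tcp [0.61211916 0.39667869 0.19890674] near edge [0.59741428 0.39934003 0.09610674]
expected axis px [315.70583083 253.7398344 ] [315.71504948 232.89822389] [337.29420355 253.74078273] [294.11646934 253.73888602]
```

```bash
python3 nudge.py '{"rows":[[0, -0.0012, 0.0018, 0.02, 0], [0, 0, 0, 0.02, 0], [0, 0, 0, 0.015, 0], [0, 0, 0, 0, 0]]}'; python3 nudge.py '{"rows":[[0, 0, 0, 0.015, 0], [0, 0, 0, 0.010, 0], [0, 0, 0, 0.006, 0], [0, 0, 0, 0, 0]]}'
```

```text
time: 8.3
position: [0.6133, 0.3979, 0.1424]
ee_rot: [-0.195, -3.134, 0.002]
ft_force: [2.3, -0.9, -2.7]
opening: 0.0181
grip_force: 60.0
time: 8.7
position: [0.6142, 0.3982, 0.1119]
ee_rot: [-0.196, -3.135, 0.001]
ft_force: [0.9, -0.5, -1.0]
opening: 0.018
grip_force: 60.1
```

```bash
python3 nudge.py '{"rows":[[0, 0, 0, 0.002, 0], [0.036, 0, 0, 0, 0], [0.036, 0, 0, 0, 0], [0.036, 0, 0, 0, 0], [0.036, 0, 0, -0.03, 0], [0.036, 0, 0, -0.05, 0], [0.036, 0, 0, -0.05, 0], [0.036, 0, 0, 0, 0]]}'
python3 -c "
from h import *
go(.4638,.2838,.10,np.radians(82.9))"
```

```text
time: 9.5
position: [0.6173, 0.3998, 0.249]
ee_rot: [0.195, 3.125, 0.01]
ft_force: [-0.4, 0.4, 0.4]
opening: 0.0362
grip_force: 0.0
shift [ 0.1393 -0.1352  0.1467] turn -0.001 shift after turn [ 0.1394 -0.1351  0.1467] j6 0.6
```

```bash
python3 nudge.py '{"rows":[[0.05, 0.035, -0.0338, 0, 0], [0.05, 0.035, -0.0338, 0, 0], [0.05, 0.035, -0.0338, 0, 0], [0.05, 0.0344, -0.0337, 0, 0], [0.05, 0, 0, 0.03, 0], [0.05, 0, 0, 0, 0], [0.05, 0, 0, 0, 0]]}'
python3 - <<'E'
from h import *
P=np.mean([pose()[0]],0); go(.4638,.2838,.10,np.radians(82.9))
W,im=shot("wrist","w5"); go(.4638,.2838,.10,np.radians(82.9)); print(pose()[0])
h=cv2.cvtColor(im,cv2.COLOR_RGB2HSV); m=cv2.inRange(h,(0,0,0),(180,255,62)); m[320:]=0;m[:,:255]=0;m[:,375:]=0
print(blobs(m,100)); print(proj(W,[.4638,.2838,.12]),proj(W,[.4638,.2838,.101]))
cv2.imwrite("pics/c5.png",cv2.imread("pics/w5.png")[0:400,100:540])
E
```

```text
time: 10.2
position: [0.4629, 0.284, 0.2109]
ee_rot: [-0.196, -3.135, -0.0]
ft_force: [-0.3, 0.5, 0.7]
opening: 0.0501
grip_force: 0.0
shift [-9.000e-04 -1.000e-04  1.109e-01] turn -0.001 shift after turn [-9.000e-04 -1.000e-04  1.109e-01] j6 0.54
shift [-0.0003 -0.0006  0.1112] turn -0.001 shift after turn [-0.0003 -0.0006  0.1112] j6 0.54
[0.46348903 0.28436862 0.21123551]
[([316.6, 252.4], [302, 231, 31, 43, 1061])]
[315.53704696 261.18994159] [315.51505908 251.64861481]
```

View pics/c5.png

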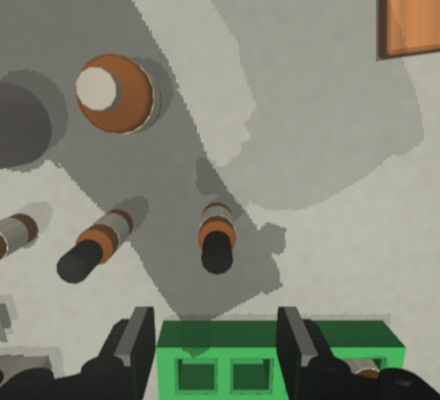

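The wrist crop shows bottle 1 centred between the fingers, its cap at about (317,252) in the full picture. Going down to grasp it.

```bash
python3 nudge.py '{"rows":[[0.05, -0.0003, 0, 0.045, 0], [0.05, 0, 0, 0.04, 0], [0.05, 0, 0, 0.0256, 0], [0.05, 0, 0, 0, 0], [0, 0, 0, 0, 0], [0, 0, 0, 0, 0], [0, 0, 0, 0, 0], [0, 0, 0, 0, 0]]}'
python3 nudge.py '{"rows":[[0, 0, 0, 0, 0], [0, 0, 0, 0, 0]]}'
python3 nudge.py '{"rows":[[0, 0, 0, -0.045, 0], [0, 0, 0, -0.045, 0], [0, 0, 0, -0.01, 0], [0, 0, 0, 0, 0]]}'
python3 -c "
from h import *
go(.6076,.3483,.20,np.radians(82.9))"
```

```text
time: 11.05
position: [0.4645, 0.2846, 0.1019]
ee_rot: [0.196, 3.132, 0.003]
ft_force: [0.3, 0.4, 7.1]
opening: 0.0182
grip_force: 58.8
time: 11.25
position: [0.4645, 0.2846, 0.1019]
ee_rot: [0.196, 3.132, 0.003]
ft_force: [0.2, 0.9, 7.0]
opening: 0.0183
grip_force: 58.8
time: 11.65
position: [0.4643, 0.2845, 0.2025]
ee_rot: [0.196, 3.131, 0.004]
ft_force: [-0.0, 0.7, -1.8]
opening: 0.0185
grip_force: 58.8
shift [-0.1342  0.0811  0.0033] turn -0.001 shift after turn [-0.1343  0.081   0.0033] j6 0.54
```

```bash
python3 nudge.py '{"rows":[[0, -0.0336, 0.0203, 0, 0], [0, -0.0336, 0.0203, 0, 0], [0, -0.0336, 0.0203, 0, 0], [0, -0.0335, 0.0201, 0, 0], [0, 0, 0, 0.04, 0], [0, 0, 0, 0, 0], [0, 0, 0, 0, 0]]}'
cat > chk.py <<'E'
# offset of the held bottle (underside zb) to the well k, in one wrist picture
import sys
from h import *
k=float(sys.argv[1]); zoff=float(sys.argv[2]); name=sys.argv[3]
ps=[]; p,R,o=pose(); W,im=shot("wrist",name); h=cv2.cvtColor(im,cv2.COLOR_RGB2HSV)
g=cv2.inRange(h,(50,100,70),(80,255,255)); g2=cv2.inRange(h,(50,100,100),(80,255,255)); 
g2[:120]=0; g2[330:]=0; l=cv2.connectedComponentsWithStats(cv2.morphologyEx(g2,2,np.ones((3,3))))
k0=[i for i in range(1,l[0]) if l[2][i,4]>300]; print([l[2][i].tolist() for i in k0])
ys,xs=np.nonzero(np.isin(l[1],k0)); q=np.float32([plane(W,(x,y),.05)[:2]*1000 for x,y in zip(xs,ys)])
r=cv2.minAreaRect(q); print("holder",np.round(r[0],1),np.round(r[1],1),round(r[2],2))
a=np.radians(82.9); C=np.array(r[0])/1000+k*np.array([np.cos(a),np.sin(a)])
zb=p[2]-zoff; X=np.array([*p[:2],zb]); b=cv2.inRange(h,(0,120,60),(20,255,255)); b[:,:280]=0; b[:,350:]=0; b[:170]=0; b[330:]=0
row=[(rr,np.nonzero(b[rr])[0]) for rr in range(170,330)]; row=[(rr,x) for rr,x in row if len(x)>3]
w=row[3:12]; print("top row",row[0][0],"mid col",np.mean([(x.min()+x.max())/2 for _,x in w]).round(1))
print("expected near edge px",proj(W,X+R@[.014,0,0]).round(1)); 
print("tcp",p.round(4),"well",C.round(4)); d=R.T@np.array([*(C-p[:2]),0]); print("tool shift tcp->well",d.round(4))
E
python3 chk.py .025 .102 w6
```

```text
time: 12.35
position: [0.6041, 0.3466, 0.1578]
ee_rot: [-0.196, -3.131, 0.004]
ft_force: [-0.0, 0.9, -0.4]
opening: 0.018
grip_force: 58.9
[[111, 212, 341, 87, 17912]]
holder [604.5 323.8] [219.5  60.2] 82.89
top row 233 mid col 315.3
expected near edge px [316.2 233.9]
tcp [0.6041 0.3466 0.1578] well [0.6076 0.3486]
tool shift tcp->well [-0.0031  0.0024 -0.    ]
```

```bash
python3 nudge.py '{"rows":[[0, -0.0034, 0.0027, 0, 0], [0, 0, 0, 0.02, 0], [0, 0, 0, 0.015, 0], [0, 0, 0, 0.01, 0], [0, 0, 0, 0.003, 0], [0, 0, 0, 0, 0]]}'
python3 nudge.py '{"rows":[[0.036, 0, 0, 0, 0], [0.036, 0, 0, 0, 0], [0.036, 0, 0, 0, 0], [0.036, 0, 0, -0.03, 0], [0.036, 0, 0, -0.05, 0], [0.036, 0, 0, -0.03, 0], [0.036, 0, 0, 0, 0], [0.036, 0, 0, 0, 0]]}'
python3 -c "
from h import *
go(.4586,.1929,.20,np.radians(82.9))"
```

```text
time: 13.0
position: [0.6099, 0.3498, 0.1123]
ee_rot: [0.196, 3.135, 0.0]
ft_force: [0.6, 0.5, -0.8]
opening: 0.0185
grip_force: 60.2
time: 13.8
position: [0.6103, 0.3499, 0.2226]
ee_rot: [0.196, 3.134, 0.001]
ft_force: [-0.2, -0.2, -0.9]
opening: 0.036
grip_force: 0.0
shift [ 0.131  -0.1747  0.0223] turn -0.001 shift after turn [ 0.1311 -0.1746  0.0223] j6 0.54
```

```bash
python3 nudge.py '{"rows":[[0.05, 0.0262, -0.0349, 0, 0], [0.05, 0.0262, -0.0349, 0, 0], [0.05, 0.0262, -0.0349, 0, 0], [0.05, 0.0262, -0.0349, 0, 0], [0.05, 0.0262, -0.0349, 0, 0], [0.05, 0, 0, 0.012, 0], [0.05, 0, 0, 0, 0], [0.05, 0, 0, 0, 0]]}'
python3 - <<'E'
from h import *
print(pose()[0]); W,im=shot("wrist","w7")
h=cv2.cvtColor(im,cv2.COLOR_RGB2HSV); m=cv2.inRange(h,(0,0,0),(180,255,62)); m[305:]=0;m[:,:265]=0;m[:,365:]=0
print(blobs(m,100)); print(proj(W,[.4586,.1929,.101])); go(.4586,.1929,.10,np.radians(82.9))
E
```

```text
time: 14.6
position: [0.4583, 0.1931, 0.2092]
ee_rot: [-0.196, -3.135, 0.0]
ft_force: [0.2, 0.5, 0.2]
opening: 0.0503
grip_force: 0.0
[0.45830253 0.19311526 0.20924276]
[([316.7, 252.7], [302, 231, 31, 43, 1079])]
[315.51062318 251.73864057]
shift [-1.000e-04 -4.000e-04  1.095e-01] turn -0.0 shift after turn [-1.000e-04 -4.000e-04  1.095e-01] j6 0.38
```

```bash
python3 nudge.py '{"rows":[[0.05, -0.0003, 0, 0.045, 0], [0.05, 0, 0, 0.04, 0], [0.05, 0, 0, 0.0242, 0], [0.05, 0, 0, 0, 0], [0, 0, 0, 0, 0], [0, 0, 0, 0, 0], [0, 0, 0, 0, 0], [0, 0, 0, 0, 0]]}'
python3 nudge.py '{"rows":[[0, 0, 0, 0, 0], [0, 0, 0, -0.045, 0], [0, 0, 0, -0.045, 0], [0, 0, 0, -0.01, 0], [0, 0, 0, 0, 0]]}'
python3 -c "
from h import *
go(.6014,.2987,.20,np.radians(82.9))"
```

```text
time: 15.45
position: [0.4599, 0.1934, 0.1023]
ee_rot: [0.195, 3.132, 0.002]
ft_force: [-0.3, 1.3, 6.8]
opening: 0.0185
grip_force: 58.6
time: 15.95
position: [0.46, 0.1932, 0.2029]
ee_rot: [0.196, 3.131, 0.002]
ft_force: [-0.1, -0.0, -1.2]
opening: 0.0182
grip_force: 58.7
shift [-0.1272  0.1223  0.0037] turn -0.001 shift after turn [-0.1273  0.1222  0.0037] j6 0.38
```

```bash
python3 nudge.py '{"rows":[[0, -0.0318, 0.0306, 0, 0], [0, -0.0318, 0.0306, 0, 0], [0, -0.0318, 0.0306, 0, 0], [0, -0.0318, 0.0306, 0, 0], [0, 0, 0, 0.04, 0], [0, 0, 0, 0, 0], [0, 0, 0, 0, 0]]}'; python3 chk.py -.025 .102 w8
```

```text
time: 16.65
position: [0.5978, 0.2976, 0.1586]
ee_rot: [-0.196, -3.13, 0.004]
ft_force: [1.3, -0.0, 0.3]
opening: 0.0182
grip_force: 58.8
[[189, 212, 340, 87, 15791]]
holder [604.4 323.8] [219.5  60.3] 82.92
top row 232 mid col 315.8
expected near edge px [316.2 234. ]
tcp [0.5978 0.2976 0.1586] well [0.6013 0.299 ]
tool shift tcp->well [-0.0033  0.0018 -0.    ]
```

```bash
python3 nudge.py '{"rows":[[0, -0.0038, 0.0020, 0, 0], [0, 0, 0, 0.02, 0], [0, 0, 0, 0.015, 0], [0, 0, 0, 0.01, 0], [0, 0, 0, 0.003, 0], [0, 0, 0, 0, 0]]}'
python3 nudge.py '{"rows":[[0.036, 0, 0, 0, 0], [0.036, 0, 0, 0, 0], [0.036, 0, 0, 0, 0], [0.036, 0, 0, -0.03, 0], [0.036, 0, 0, -0.05, 0], [0.036, 0, 0, -0.03, 0], [0.036, 0, 0, 0, 0], [0.036, 0, 0, 0, 0]]}'
python3 -c "
from h import *
go(.4513,.1046,.20,np.radians(82.9))"
```

```text
time: 17.3
position: [0.604, 0.2999, 0.1131]
ee_rot: [0.196, 3.135, 0.0]
ft_force: [-1.0, 0.7, -0.2]
opening: 0.0185
grip_force: 59.4
time: 18.1
position: [0.6043, 0.3001, 0.2234]
ee_rot: [0.196, 3.134, 0.001]
ft_force: [-0.8, 0.3, 0.0]
opening: 0.0361
grip_force: 0.0
shift [ 0.1276 -0.2131  0.023 ] turn -0.001 shift after turn [ 0.1277 -0.213   0.023 ] j6 0.48
```

```bash
python3 nudge.py '{"rows":[[0.05, 0.0255, -0.0426, 0, 0], [0.05, 0.0255, -0.0426, 0, 0], [0.05, 0.0255, -0.0426, 0, 0], [0.05, 0.0255, -0.0426, 0, 0], [0.05, 0.0257, -0.0426, 0, 0], [0.05, 0, 0, 0.012, 0], [0.05, 0, 0, 0, 0], [0.05, 0, 0, 0, 0]]}'
python3 - <<'E'
from h import *
print(pose()[0]); W,im=shot("wrist","w9")
h=cv2.cvtColor(im,cv2.COLOR_RGB2HSV); m=cv2.inRange(h,(0,0,0),(180,255,62)); m[305:]=0;m[:,:265]=0;m[:,365:]=0
print(blobs(m,100)); print(proj(W,[.4513,.1046,.101])); go(.4513,.1046,.10,np.radians(82.9))
E
```

```text
time: 18.9
position: [0.4505, 0.1047, 0.2101]
ee_rot: [-0.196, -3.134, 0.0]
ft_force: [0.1, 0.8, -0.4]
opening: 0.0497
grip_force: 0.0
[0.45050938 0.10467366 0.21008175]
[([316.3, 253.1], [301, 232, 31, 43, 1068])]
[315.77855465 252.0384715 ]
shift [-0.0005 -0.0003  0.1103] turn -0.0 shift after turn [-0.0005 -0.0003  0.1103] j6 0.19
```

```bash
python3 nudge.py '{"rows":[[0.05, -0.0003, 0, 0.045, 0], [0.05, 0, 0, 0.04, 0], [0.05, 0, 0, 0.025, 0], [0.05, 0, 0, 0, 0], [0, 0, 0, 0, 0], [0, 0, 0, 0, 0], [0, 0, 0, 0, 0], [0, 0, 0, 0, 0]]}'
python3 nudge.py '{"rows":[[0, 0, 0, 0, 0], [0, 0, 0, -0.045, 0], [0, 0, 0, -0.045, 0], [0, 0, 0, -0.01, 0], [0, 0, 0, 0, 0]]}'
python3 -c "
from h import *
go(.5952,.2491,.20,np.radians(82.9))"
```

```text
time: 19.75
position: [0.4525, 0.1048, 0.1023]
ee_rot: [0.195, 3.132, 0.001]
ft_force: [-0.8, 0.8, 8.1]
opening: 0.0182
grip_force: 58.6
time: 20.25
position: [0.4526, 0.1046, 0.2029]
ee_rot: [0.196, 3.131, 0.001]
ft_force: [-0.0, 0.4, -1.1]
opening: 0.018
grip_force: 58.7
shift [-0.1235  0.1611  0.0036] turn -0.001 shift after turn [-0.1236  0.161   0.0036] j6 0.19
```

```bash
python3 nudge.py '{"rows":[[0, -0.0253, 0.0325, 0, 0], [0, -0.0253, 0.0325, 0, 0], [0, -0.0253, 0.0325, 0, 0], [0, -0.0253, 0.0325, 0, 0], [0, -0.0253, 0.0325, 0, 0], [0, 0, 0, 0.04, 0], [0, 0, 0, 0, 0], [0, 0, 0, 0, 0]]}'; python3 chk.py -.075 .102 w10
```

```text
time: 21.05
position: [0.5948, 0.2493, 0.1588]
ee_rot: [-0.196, -3.131, 0.003]
ft_force: [0.4, -0.2, 0.4]
opening: 0.0182
grip_force: 58.8
[[263, 207, 342, 87, 12665], [529, 274, 55, 20, 470]]
holder [604.1 323.8] [219.5  59.9] 82.9
top row 233 mid col 315.2
expected near edge px [316.1 233.9]
tcp [0.5948 0.2493 0.1588] well [0.5949 0.2494]
tool shift tcp->well [-0.      0.0001 -0.    ]
```

```bash
python3 nudge.py '{"rows":[[0, -0.0005, 0.0006, 0, 0], [0, 0, 0, 0.02, 0], [0, 0, 0, 0.015, 0], [0, 0, 0, 0.01, 0], [0, 0, 0, 0.003, 0], [0, 0, 0, 0, 0]]}'
python3 nudge.py '{"rows":[[0.036, 0, 0, 0, 0], [0.036, 0, 0, 0, 0], [0.036, 0, 0, 0, 0], [0.036, 0, 0, -0.03, 0], [0.036, 0, 0, -0.05, 0], [0.036, 0, 0, -0.03, 0], [0.036, 0, 0, 0, 0], [0.036, 0, 0, 0, 0]]}'
python3 - <<'E'
from h import *
go(.53,.05,.2434,np.radians(-5))
shot("side","s5"); T,im=shot("top","t5")
a=cv2.imread("pics/s5.png"); b=cv2.imread("pics/t5.png")[140:360,90:530]
cv2.imwrite("pics/c6.png",cv2.hconcat([cv2.resize(a,None,fx=.625,fy=.625)[:300,:400],cv2.resize(b,(400,200))[:200].repeat(1,0) if False else cv2.copyMakeBorder(cv2.resize(b,(400,200)),0,100,0,0,0)]))
E
```

```text
time: 21.7
position: [0.5975, 0.2504, 0.1131]
ee_rot: [0.196, 3.135, 0.0]
ft_force: [-0.7, -0.3, -1.2]
opening: 0.018
grip_force: 58.8
time: 22.5
position: [0.5977, 0.2506, 0.2233]
ee_rot: [0.196, 3.134, 0.001]
ft_force: [0.3, -0.6, 0.5]
opening: 0.036
grip_force: 0.0
shift [ 0.0422 -0.2075 -0.0203] turn 1.533 shift after turn [-0.2058 -0.05   -0.0203] j6 0.41
```

View pics/c6.png

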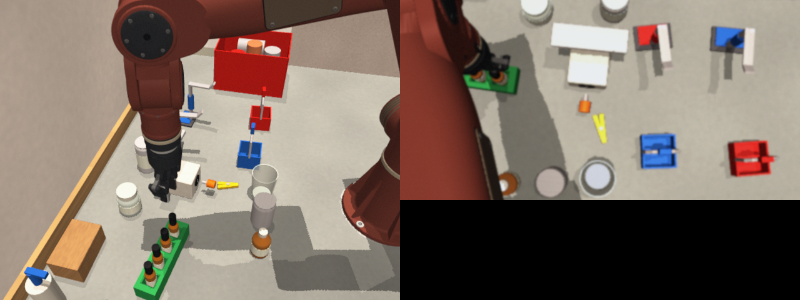

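All four bottles stand in the holder and both pails look unmoved. Next I'll measure the hooks with the wrist camera.

```bash
python3 nudge.py '{"rows":[[0.04, 0, 0, -0.045, 0], [0.04, -0.0125, -0.0480, 0, 0], [0.04, -0.0125, -0.0480, 0, 0], [0.04, -0.0125, -0.0480, 0, 0], [0.04, -0.0125, -0.0480, 0, 0], [0.04, -0.0125, -0.0480, 0, 0], [0.04, -0.0125, -0.0480, 0, 0], [0.04, -0.0125, -0.0480, 0, 0]]}'
python3 nudge.py '{"rows":[[0.04, -0.0125, -0.0480, 0, 0], [0.04, -0.0125, -0.0480, 0, 0], [0.04, 0, 0, 0, 0], [0.04, 0, 0, 0, 0]]}'
python3 - <<'E'
from h import *
print(pose()[0]); c=shot("wrist","w11")[0]; print(c)
E
```

```text
time: 23.4
position: [0.6417, -0.0957, 0.2661]
ee_rot: [-0.196, -3.133, -0.001]
ft_force: [1.0, 0.1, 0.5]
opening: 0.04
grip_force: 0.0
time: 23.8
position: [0.6545, -0.1932, 0.2656]
ee_rot: [-0.199, -3.132, -0.002]
ft_force: [1.0, 0.3, 0.5]
opening: 0.0401
grip_force: 0.0
[ 0.6544584  -0.1931812   0.26561485]
(array([[380.72243617,   0.        , 315.3929559 ],
       [  0.        , 380.72243617, 248.91420591],
       [  0.        ,   0.        ,   1.        ]]), array([[ 0.12661255,  0.99195126,  0.00140374],
       [ 0.94574901, -0.12114192,  0.30146881],
       [ 0.29921242, -0.03684214, -0.95347501]]), array([ 0.10864396, -0.68802112,  0.19926079]))
```

View pics/w11.png

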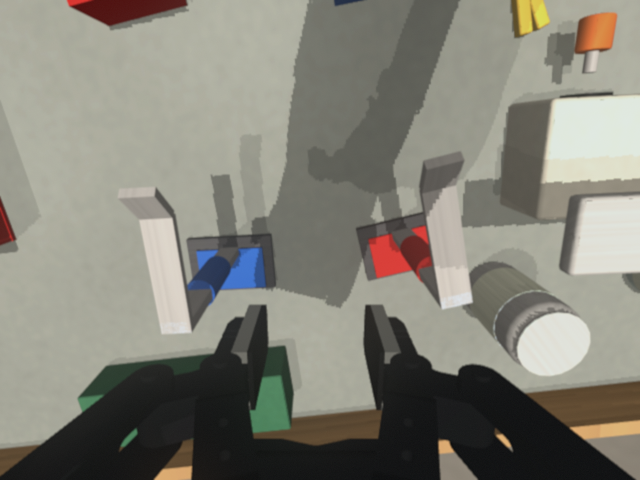

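The wrist view shows both arms. The blue one runs from its root (163,332)-(190,330) to its bend (140,217)-(172,217) and its tip at (120,190)-(158,187). The red one runs from its root (442,307)-(471,303) to its bend (424,193)-(458,184) and its tip at (422,163)-(463,152).

```bash
cp h.py h_.py
python3 - <<'E'
from h import *
W=cam("wrist"); T=cam("top"); S=cam("side")
D={"blue":((163,332),(190,330),(140,217),(172,217),(120,190),(158,187)),"red":((442,307),(471,303),(425,193),(458,185),(422,163),(463,152))}
for n,p in D.items():
    q=[plane(W,u,.174) for u in p[:4]]+[plane(W,u,.193) for u in p[4:]]
    r,b,t=[(q[i]+q[i+1])/2 for i in(0,2,4)]
    print(n,"root",r.round(4),"bend",b.round(4),"tip",t.round(4),"w",[np.linalg.norm(q[i]-q[i+1]).round(4) for i in(0,2,4)],"len",np.linalg.norm(b-r).round(4),np.linalg.norm((t-r)[:2]).round(4))
    u=(t-r)[:2]/np.linalg.norm((t-r)[:2]); print(" heading of arm dir deg",np.degrees(np.arctan2(u[1],u[0])).round(1),"seat from root",(r[:2]+u*.062).round(4),"from tip",(t[:2]-u*.034).round(4))
# height check: root centres from top view and wrist
for n,a,b in(("red",(378.5,168.5),(456.5,305)),("blue",(474,171.5),(176.5,331))): print(n,tri(T,a,W,b))
E
```

```text
blue root [ 0.6927 -0.2894  0.174 ] bend [ 0.6158 -0.2835  0.174 ] tip [ 0.5962 -0.2801  0.193 ] w [np.float64(0.0181), np.float64(0.0192), np.float64(0.0207)] len 0.0771 0.097
 heading of arm dir deg 174.5 seat from root [ 0.631  -0.2835] from tip [ 0.63   -0.2834]
red root [ 0.697  -0.1053  0.174 ] bend [ 0.6204 -0.113   0.174 ] tip [ 0.6002 -0.118   0.193 ] w [np.float64(0.0187), np.float64(0.0195), np.float64(0.0217)] len 0.0769 0.0976
 heading of arm dir deg -172.5 seat from root [ 0.6355 -0.1134] from tip [ 0.634  -0.1136]
red (array([ 0.69297366, -0.10790619,  0.1815193 ]), np.float64(0.03568799140865079))
blue (array([ 0.69370672, -0.29112184,  0.17142609]), np.float64(0.9744111576521093))
```

```bash
python3 nudge.py '{"rows":[[0.04, 0.0457, 0.0106, 0, 0], [0.04, 0.0457, 0.0106, 0, 0], [0.04, 0.0457, 0.0106, 0, 0], [0.04, 0.0457, 0.0106, 0, 0], [0.04, 0.0457, 0.0106, 0, 0], [0.04, 0, 0, 0, 0.14], [0.04, 0, 0, 0, 0.14], [0.04, 0, 0, 0, 0.14]]}'
python3 nudge.py '{"rows":[[0.04, 0, 0, 0, 0.14], [0.04, 0, 0, 0, 0.14], [0.04, 0, 0, 0, 0.14], [0.04, 0, 0, 0, 0.14], [0.04, 0, 0, 0, 0.14], [0.04, 0, 0, 0, 0.14], [0.04, 0, 0, 0, 0.13], [0.04, 0, 0, 0, 0]]}'
python3 - <<'E'
from h import *
p,R,o=pose(); print(p); W,im=shot("wrist","w12"); m=mask(im,"blue"); print(blobs(m,100)); go(.4346,-.112,.24,np.radians(3.3))
E
```

```text
time: 24.65
position: [0.4344, -0.1093, 0.2678]
ee_rot: [0.85, 3.024, 0.0]
ft_force: [-0.3, -0.2, -0.1]
opening: 0.04
grip_force: 0.0
time: 25.45
position: [0.4346, -0.1096, 0.2674]
ee_rot: [-2.158, -2.283, -0.0]
ft_force: [-0.4, 0.2, 1.0]
opening: 0.0401
grip_force: 0.0
[ 0.43464125 -0.10960549  0.26743732]
[([314.7, 220.4], [273, 177, 84, 104, 4590]), ([543.6, 359.0], [522, 343, 43, 43, 1071]), ([520.8, 386.5], [513, 377, 18, 19, 138]), ([559.7, 409.8], [535, 388, 56, 48, 955])]
shift [-0.0022 -0.0003  0.0275] turn 0.003 shift after turn [-0.0022 -0.0002  0.0275] j6 1.1
```

View pics/w12.png

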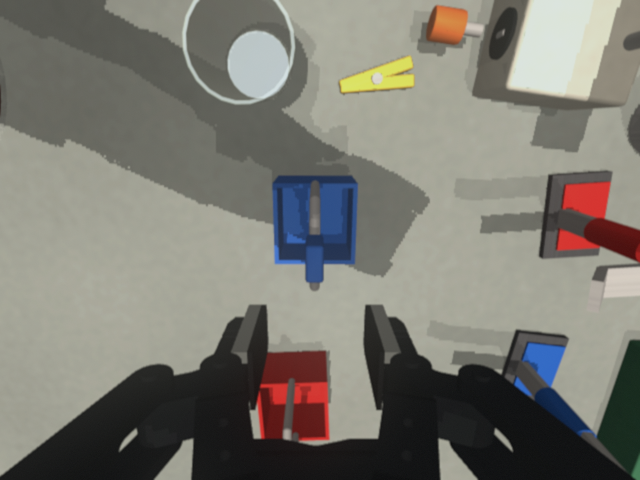

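The wrist view shows the blue pail square to the tool, with its rim at cols 273-357 and rows 177-264 and its tab at (314,265).

Run:
```python
from h import *
W=cam("wrist"); T=cam("top"); p=pose()[0]
q=[plane(W,u,.06) for u in((273,177),(357,177),(356,264),(274,264))]; print(np.round(q,4),np.mean(q,0))
print("tab top edges",plane(W,(314.5,247),.167),plane(W,(314.5,283),.137), "tri", tri(W,(314.5,265),T,(383,306.5)))
print(p)
go(.4346,-.112,.15)
```

```text
[[ 0.395  -0.0761  0.06  ]
 [ 0.4689 -0.0716  0.06  ]
 [ 0.4756 -0.1528  0.06  ]
 [ 0.3982 -0.1575  0.06  ]] [ 0.43442814 -0.11451011  0.06      ]
tab top edges [ 0.43362352 -0.10495286  0.167     ] [ 0.43580848 -0.14231194  0.137     ] tri (array([ 0.43463066, -0.12146581,  0.15517637]), np.float64(0.05621097052037187))
[ 0.43472609 -0.10982898  0.26750124]
shift [-0.0022 -0.0002  0.1175] turn 0 shift after turn [-0.0022 -0.0002  0.1175] j6 1.1
```

```bash
python3 nudge.py '{"rows":[[0.05, -0.0092, 0, 0.04, 0], [0.05, 0, 0, 0.04, 0], [0.05, 0, 0, 0.0315, 0], [0.05, 0, 0, 0, 0], [0, 0, 0, 0, 0], [0, 0, 0, 0, 0], [0, 0, 0, 0, 0], [0, 0, 0, 0, 0]]}'
python3 nudge.py '{"rows":[[0, 0, 0, 0, 0], [0, 0, 0, -0.02, 0], [0, 0, 0, -0.03, 0], [0, 0, 0, -0.03, 0], [0, 0, 0, 0, 0], [0, 0, 0, 0, 0]]}'
python3 - <<'E'
from h import *
p,R,o=pose(); print(p,o["opening"])
go(.552,-.277,.238,np.radians(-5.5))
E
```

```text
time: 26.3
position: [0.4363, -0.1207, 0.1577]
ee_rot: [2.156, 2.282, 0.001]
ft_force: [-2.7, 0.4, 8.9]
opening: 0.0106
grip_force: 60.0
time: 26.9
position: [0.4361, -0.1205, 0.2369]
ee_rot: [2.157, 2.281, 0.001]
ft_force: [-0.0, 0.6, -1.8]
opening: 0.0106
grip_force: 58.8
[ 0.43612217 -0.12051444  0.23694453] 0.010564912041283243
shift [-0.1628  0.1069 -0.0007] turn 0.152 shift after turn [-0.1447  0.1303 -0.0007] j6 1.08
```

```bash
python3 nudge.py '{"rows":[[0, -0.0326, 0.0214, 0, 0], [0, -0.0326, 0.0214, 0, 0], [0, -0.0326, 0.0214, 0, 0], [0, -0.0326, 0.0214, 0, 0], [0, -0.0324, 0.0213, 0, 0], [0, 0, 0, 0, 0.10], [0, 0, 0, 0, 0.052], [0, 0, 0, 0, 0]]}'
python3 - <<'E'
from h import *
p,R,o=pose(); print(p,o["opening"]); W,im=shot("wrist","w13"); S,im2=shot("side","s13"); shot("top","t13")
go(.63,-.285,.238,np.radians(-5.5))
cv2.imwrite("pics/c13.png",cv2.hconcat([cv2.resize(cv2.imread("pics/w13.png"),(400,300)),cv2.resize(cv2.imread("pics/s13.png")[60:300,200:520],(400,300))]))
E
```

```text
time: 27.7
position: [0.5509, -0.2767, 0.2345]
ee_rot: [-2.325, -2.11, 0.001]
ft_force: [-0.9, 0.0, -1.8]
opening: 0.0106
grip_force: 58.8
[ 0.55092359 -0.2767438   0.23453338] 0.010645421287306866
shift [-0.001   0.0793 -0.0024] turn 0.002 shift after turn [-0.0008  0.0793 -0.0024] j6 1.08
```

View pics/c13.png

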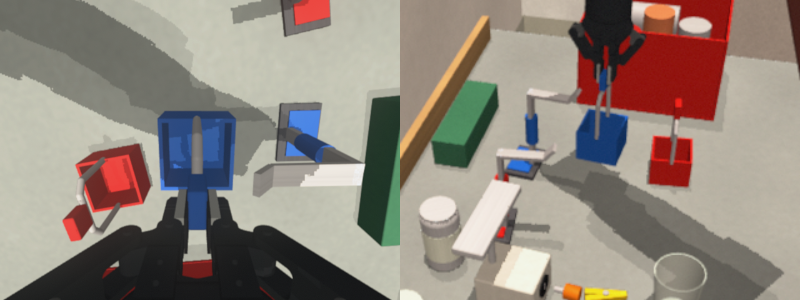

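The wrist half shows the blue pail held square, with the hook arm's tip just right of the handle. In the side half the handle is above and outside the tip.

```bash
python3 nudge.py '{"rows":[[0, -0.0015, 0.02, 0, 0], [0, 0, 0.02, 0, 0], [0, 0, 0.02, 0, 0], [0, 0, 0.018, 0, 0], [0, 0, 0, 0, 0]]}'
python3 - <<'E'
from h import *
p,R,o=pose(); print(p,o["ft_force"]); W,im=shot("wrist","w14"); S,im2=shot("side","s14"); shot("top","t14")
go(.63,-.285,.202,np.radians(-5.5))
cv2.imwrite("pics/c14.png",cv2.hconcat([cv2.resize(cv2.imread("pics/w14.png")[100:400,160:560],(400,300)),cv2.resize(cv2.imread("pics/s14.png")[60:240,240:480],(400,300))]))
E
```

```text
time: 28.35
position: [0.6304, -0.2855, 0.2354]
ee_rot: [2.323, 2.115, 0.001]
ft_force: [-1.3, 0.2, -2.1]
opening: 0.0106
grip_force: 58.9
[ 0.63039253 -0.28552887  0.23539585] [-1.27335689  0.2463225  -2.06051301]
shift [0.0007 0.0016 0.034 ] turn 0.001 shift after turn [0.0007 0.0016 0.034 ] j6 1.13
```

View pics/c14.png

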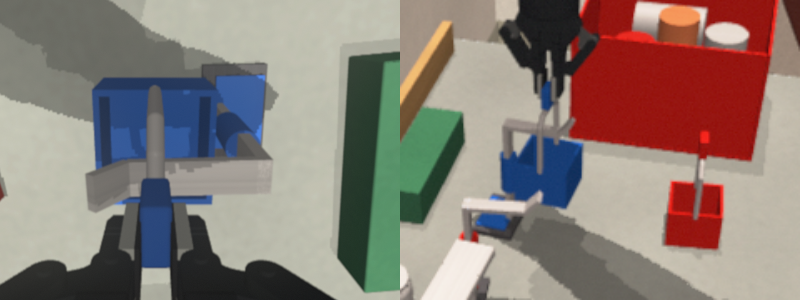

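The handle is over the arm's level part, well inside the tip. Lowering.

```bash
python3 nudge.py '{"rows":[[0, 0, 0, 0.012, 0], [0, 0, 0, 0.01, 0], [0, 0, 0, 0.008, 0], [0, 0, 0, 0.003, 0], [0, 0, 0, 0, 0], [0, 0, 0, 0, 0]]}'
```

```text
time: 29.1
position: [0.629, -0.2859, 0.2034]
ee_rot: [2.325, 2.112, 0.0]
ft_force: [0.5, 0.3, -0.2]
opening: 0.0108
grip_force: 59.0
```

```bash
python3 nudge.py '{"rows":[[0, 0, 0, 0.001, 0], [0.022, 0, 0, 0, 0], [0.022, 0, 0, 0, 0], [0.022, 0, 0, 0, 0], [0.022, 0, 0, -0.02, 0], [0.022, 0, 0, -0.03, 0], [0.03, 0, 0, -0.03, 0], [0.03, 0, 0, 0, 0]]}'
python3 - <<'E'
from h import *
p,R,o=pose(); print(p,o["ft_force"]); W,im=shot("wrist","w15"); S,im2=shot("side","s15"); T,im3=shot("top","t15")
cv2.imwrite("pics/c15.png",cv2.hconcat([cv2.resize(cv2.imread("pics/w15.png"),(400,300)),cv2.resize(cv2.imread("pics/s15.png")[60:240,240:480],(400,300))]))
print(blobs(mask(im3,"red"),150))
E
```

```text
time: 29.9
position: [0.6304, -0.2867, 0.287]
ee_rot: [2.32, 2.108, 0.003]
ft_force: [0.5, -1.0, 0.4]
opening: 0.0297
grip_force: 0.0
[ 0.63042544 -0.2867187   0.28696214] [ 0.50739885 -0.96358586  0.38862952]
[([361.5, 178.0], [352, 168, 21, 21, 344]), ([628.5, 296.3], [619, 289, 21, 13, 163]), ([621.1, 346.3], [599, 334, 41, 24, 767])]
```

View pics/c15.png

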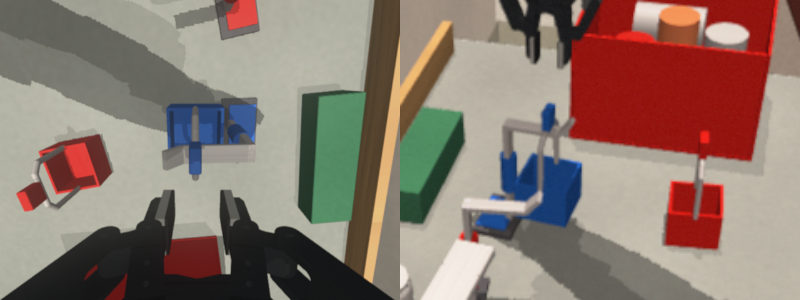

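The blue pail hangs on its hook, with its tab and handle across the arm in both views and the gripper clear. From here on I'll work from numbers only. Next is the red pail.

```bash
python3 -c "
from h import *
go(.4215,-.327,.27,np.radians(6))"
```

```text
shift [-0.0609 -0.2024  0.0117] turn -0.201 shift after turn [-0.0194 -0.2105  0.0117] j6 1.13
```

```bash
python3 nudge.py '{"rows":[[0.04, -0.0152, -0.0467, 0, 0], [0.04, -0.0152, -0.0467, 0, 0], [0.04, -0.0152, -0.0467, 0, 0], [0.04, -0.0152, -0.0467, 0, 0], [0.04, 0, -0.0156, 0.01, 0], [0.04, 0, 0, 0, -0.1], [0.04, 0, 0, 0, -0.1], [0.04, 0, 0, 0, 0]]}'
python3 nudge.py '{"rows":[[0.04, 0, 0, 0, 0], [0.04, 0, 0, 0, 0]]}'
cat > red.py <<'E'
from h import *
import sys
p,R,o=pose(); W,im=shot("wrist",sys.argv[1]); m=mask(im,"red"); h=cv2.cvtColor(im,cv2.COLOR_RGB2HSV)
m=cv2.inRange(h,(174,150,50),(180,255,255))|cv2.inRange(h,(0,150,50),(4,255,255))
m[300:,:200]=0; m[320:]=0; print(p.round(4),blobs(m,100))
l=cv2.connectedComponentsWithStats(m); i=[j for j in range(1,l[0]) if l[2][j,4]>800 and abs(l[3][j,0]-315)<120]
for j in i:
    k=(l[1]==j).astype(np.uint8); r0=l[2][j,1]
    for r in range(r0,r0+l[2][j,3],6):
        x=np.nonzero(k[r])[0]; print(r,x.min(),x.max(),len(x),end=" | ")
go(p[0],p[1],p[2],np.radians(6))
E
python3 red.py w16
```

```text
time: 30.85
position: [0.4209, -0.3265, 0.2711]
ee_rot: [-2.101, -2.334, -0.0]
ft_force: [0.3, 0.4, 0.5]
opening: 0.0398
grip_force: 0.0
time: 31.05
position: [0.4216, -0.3267, 0.2717]
ee_rot: [-2.105, -2.331, -0.0]
ft_force: [-0.3, 0.0, 0.8]
opening: 0.0399
grip_force: 0.0
[ 0.4216 -0.3267  0.2717] [([636.2, 26.6], [631, 8, 9, 32, 188]), ([317.0, 214.6], [275, 169, 84, 102, 6467])]
169 287 311 20 | 175 275 357 74 | 181 275 358 74 | 187 276 358 73 | 193 276 357 69 | 199 276 357 69 | 205 276 357 69 | 211 276 357 68 | 217 276 356 67 | 223 276 356 68 | 229 277 356 77 | 235 277 356 76 | 241 277 355 76 | 247 277 355 79 | 253 277 355 79 | 259 309 324 16 | 265 309 324 16 | shift [ 0.0001 -0.0001  0.0001] turn -0.002 shift after turn [ 0.0001 -0.0001  0.0001] j6 0.67
```

```bash
python3 nudge.py '{"rows":[[0.05, -0.0015, 0.001, 0.04, 0], [0.05, 0, 0, 0.04, 0], [0.05, 0, 0, 0.035, 0], [0.05, 0, 0, 0, 0], [0, 0, 0, 0, 0], [0, 0, 0, 0, 0], [0, 0, 0, 0, 0], [0, 0, 0, 0, 0]]}'
python3 nudge.py '{"rows":[[0, 0, 0, 0, 0], [0, 0, 0, -0.02, 0], [0, 0, 0, -0.03, 0], [0, 0, 0, -0.03, 0], [0, 0, 0, 0, 0], [0, 0, 0, 0, 0]]}'
python3 - <<'E'
from h import *
p,R,o=pose(); print(p,o["opening"])
go(.554,-.125,.24,np.radians(7.5))
E
```

```text
time: 31.9
position: [0.4235, -0.3294, 0.1591]
ee_rot: [2.101, 2.331, -0.001]
ft_force: [-1.1, -0.2, 7.9]
opening: 0.0104
grip_force: 59.8
time: 32.5
position: [0.4232, -0.3287, 0.2381]
ee_rot: [2.102, 2.332, -0.0]
ft_force: [0.8, 0.6, -2.0]
opening: 0.0104
grip_force: 58.7
[ 0.42317363 -0.32872186  0.23813145] 0.010430647390570456
shift [ 0.1891  0.1513 -0.002 ] turn -0.027 shift after turn [ 0.1849  0.1563 -0.002 ] j6 0.67
```

```bash
python3 nudge.py '{"rows":[[0, 0.0378, 0.0303, 0, 0], [0, 0.0378, 0.0303, 0, 0], [0, 0.0378, 0.0303, 0, 0], [0, 0.0378, 0.0303, 0, 0], [0, 0.0379, 0.0301, 0, 0], [0, 0, 0, 0, -0.027], [0, 0, 0, 0, 0], [0, 0, 0, 0, 0]]}'
python3 - <<'E'
from h import *
p,R,o=pose(); print(p,o["opening"],o["ft_force"]); W,im=shot("wrist","w17"); T,im3=shot("top","t17")
go(.634,-.1145,.24,np.radians(7.5))
h=cv2.cvtColor(im,cv2.COLOR_RGB2HSV); m=cv2.inRange(h,(0,0,130),(180,60,255)); m[:,:350]=0
# arm edges per column, predicted from the estimated arm
for x0 in (.60,.62,.64,.66,.68):
    c=np.array([x0,-.1135+(x0-.6345)*np.tan(np.radians(7.5)),.174]); n=np.array([-.13,.99,0])*.01
    print(x0,proj(W,c+n).round(0),proj(W,c).round(0),proj(W,c-n).round(0))
for col in range(400,560,20): 
    print(col,im[200:330:5,col].mean(1).astype(int))
E
```

```text
time: 33.3
position: [0.5529, -0.125, 0.2364]
ee_rot: [-2.072, -2.36, 0.001]
ft_force: [-0.7, -1.3, -1.6]
opening: 0.0104
grip_force: 58.9
[ 0.55287751 -0.12501364  0.2364376 ] 0.010367633591568327 [-0.66415091 -1.29165406 -1.61984725]
shift [ 0.0006  0.0819 -0.0032] turn -0.002 shift after turn [ 0.0004  0.0819 -0.0032] j6 1.09
0.6 [405. 258.] [403. 275.] [402. 292.]
0.62 [442. 258.] [440. 275.] [438. 292.]
0.64 [480. 258.] [477. 275.] [475. 292.]
0.66 [517. 258.] [514. 275.] [511. 292.]
0.68 [555. 258.] [551. 275.] [548. 292.]
400 [117 118 117 117 117 117 117 118 117 117 119 120 157 176 176 175 176 176
 176 175 176 175 175 175 156 158]
420 [118 119 118 117 117 118 166 175 174 172 173 172 174  98  91 126 125 125
 123 122 120 122 176 176 177 174]
440 [174 145 113 115 117 153 173 172 169 145 119 113  98 125 131 137 142 146
 148 174 175 176 179 177 176 177]
460 [ 92  77  75  75  76  78 114 118 119 119 106 101 127 149 151 150 145 147
 148 174 175 176 178 178 177 178]
480 [119 115  90  67  57  55  53  53  72 118 107 103 121 149 150 150 144 147
 182 172 176 178 177 177 178 177]
500 [118 118 118 117  61  61  57  56  54  52  52  86 116 149 150 149 190 220
 217 187 178 179 179 180 178 180]
520 [173 170 171 170 169 169  59  99  77  76  74  75 143 221 221 220 214 219
 217 193 179 179 180 180 181 179]
540 [173 170 170 170 170 173 172 173  98  84  77  75 129 221 221 220 215 220
 217 196 180 182 180 179 185 184]
```

```bash
python3 nudge.py '{"rows":[[0, 0.0005, 0.022, 0, 0], [0, 0, 0.022, 0, 0], [0, 0, 0.02, 0, 0], [0, 0, 0.017, 0, 0], [0, 0, 0, 0, 0]]}'
python3 - <<'E'
from h import *
p,R,o=pose(); print(p,o["ft_force"])
go(.634,-.1145,.203,np.radians(7.5))
E
python3 nudge.py '{"rows":[[0, 0, 0, 0.012, 0], [0, 0, 0, 0.01, 0], [0, 0, 0, 0.006, 0], [0, 0, 0, 0.003, 0], [0, 0, 0, 0, 0], [0, 0, 0, 0, 0]]}'
```

```text
time: 33.9
position: [0.6349, -0.1145, 0.2366]
ee_rot: [2.073, 2.36, 0.0]
ft_force: [0.1, 0.4, -2.6]
opening: 0.0105
grip_force: 58.9
[ 0.63492117 -0.11454693  0.23657672] [ 0.06589382  0.41634207 -2.56691989]
shift [ 0.0002 -0.0009  0.0336] turn -0.001 shift after turn [ 0.0002 -0.0009  0.0336] j6 1.15
time: 34.5
position: [0.6339, -0.1135, 0.2064]
ee_rot: [2.071, 2.362, 0.0]
ft_force: [-1.3, -0.3, -1.7]
opening: 0.0108
grip_force: 58.9
```

```bash
python3 nudge.py '{"rows":[[0, 0, 0, 0.002, 0], [0, 0, 0, 0, 0], [0, 0, 0, 0, 0]]}'; python3 nudge.py '{"rows":[[0, 0, 0, 0.002, 0], [0, 0, 0, 0, 0], [0, 0, 0, 0, 0]]}'
```

```text
time: 34.8
position: [0.6339, -0.1135, 0.2043]
ee_rot: [2.071, 2.362, 0.0]
ft_force: [0.1, 0.2, -1.8]
opening: 0.0105
grip_force: 58.9
time: 35.1
position: [0.6341, -0.1135, 0.2029]
ee_rot: [2.071, 2.361, 0.001]
ft_force: [-2.8, 0.8, 5.8]
opening: 0.0101
grip_force: 60.0
```

Contact is made (+5.8 N). Releasing and rising.

```bash
python3 nudge.py '{"rows":[[0.022, 0, 0, 0, 0], [0.022, 0, 0, 0, 0], [0.022, 0, 0, 0, 0], [0.022, 0, 0, -0.02, 0], [0.022, 0, 0, -0.03, 0], [0.03, 0, 0, -0.03, 0], [0.03, 0, 0, 0, 0]]}'
python3 - <<'E'
from h import *
p,R,o=pose(); print(p,o["ft_force"]); W,im=shot("wrist","w18"); S,im2=shot("side","s18")
h=cv2.cvtColor(im,cv2.COLOR_RGB2HSV); m=cv2.inRange(h,(174,150,50),(180,255,255))|cv2.inRange(h,(0,150,50),(4,255,255))
print("wrist red",blobs(m,80)); print("side red",blobs(mask(im2,"red"),40),"blue",blobs(mask(im2,"blue"),40))
for n,X in(("redtab",[.6345,-.1135,.196]),("bluetab",[.63,-.286,.196])): print(n,"wrist",proj(W,X),"side",proj(S,X))
E
```

```text
time: 35.8
position: [0.6356, -0.1139, 0.2864]
ee_rot: [2.067, 2.358, 0.004]
ft_force: [0.3, -0.3, 0.2]
opening: 0.0297
grip_force: 0.0
[ 0.63558939 -0.11393265  0.28637958] [ 0.31979448 -0.26735094  0.16297929]
wrist red [([312.1, 208.7], [267, 168, 92, 114, 5889]), ([385.9, 198.3], [363, 171, 46, 62, 2203]), ([182.9, 475.5], [167, 471, 32, 9, 223])]
side red [([401.7, 100.9], [342, 43, 125, 113, 10257]), ([307.4, 175.5], [304, 167, 7, 18, 102]), ([309.9, 221.8], [290, 199, 38, 44, 1317])] blue [([328.9, 130.6], [326, 123, 7, 16, 77]), ([304.8, 160.8], [301, 151, 9, 23, 129]), ([316.8, 166.8], [311, 152, 11, 28, 213]), ([334.8, 175.0], [313, 154, 36, 42, 834]), ([295.4, 192.3], [286, 188, 18, 10, 129]), ([57.3, 440.1], [39, 427, 38, 30, 657])]
redtab wrist [313.29213896 258.25474052] side [307.59001994 175.04428922]
bluetab wrist [277.78278451 472.11491603] side [329.06502863 128.82975246]
```

Run:
```python
from h import *
S=cam("side"); im=cv2.imread("pics/s18.png")[:,:,::-1].copy()
print("caps",[b for b in blobs(mask(im,"black"),60) if b[0][1]>280])
a=np.radians(82.9)
for k in(.075,.025,-.025,-.075): print(proj(S,[.6045+k*np.cos(a),.3235+k*np.sin(a),.108]).round(1))
b=[x for x in blobs(mask(im,"orange")) if 280<x[0][0]<370 and 260<x[0][1]<305]; print("knob",b,[plane(S,x[0],.0445) for x in b])
go(.534,.0535,.286)
```

```text
caps [([626.4, 337.2], [608, 311, 32, 57, 1261]), ([275.9, 350.4], [271, 341, 11, 20, 186]), ([263.4, 374.6], [258, 365, 12, 20, 200]), ([249.8, 400.4], [244, 390, 13, 21, 214]), ([237.4, 428.3], [231, 418, 14, 21, 226])]
[236.5 428. ]
[251.1 400. ]
[264.5 374. ]
[277.  349.8]
knob [([337.5, 293.6], [331, 287, 14, 14, 156])] [array([0.53390088, 0.05328558, 0.0445    ])]
shift [ 0.1788 -0.0775 -0.0037] turn 0 shift after turn [ 0.1788 -0.0775 -0.0037] j6 1.15
```

```bash
python3 nudge.py '{"rows":[[0.05, 0.0447, -0.0194, 0, 0], [0.05, 0.0447, -0.0194, 0, 0], [0.05, 0.0447, -0.0194, 0, 0], [0.05, 0.0447, -0.0194, 0, 0], [0.05, 0, 0, 0, -0.14], [0.05, 0, 0, 0, -0.14], [0.05, 0, 0, 0, -0.14], [0.05, 0, 0, 0, -0.14]]}'
python3 nudge.py '{"rows":[[0.05, 0, 0, 0, -0.14], [0.05, 0, 0, 0, -0.14], [0.05, 0, 0, 0, -0.14], [0.05, 0, 0, 0, -0.14], [0.05, 0, 0, 0, -0.14], [0.05, 0, 0, 0, -0.1], [0.05, 0, 0, 0, 0], [0.05, 0, 0, 0, 0]]}'
python3 -c "
from h import *
go(.534,.0535,.038,np.radians(85.4))"
```

```text
time: 36.7
position: [0.5328, 0.0539, 0.2808]
ee_rot: [-1.328, -2.845, 0.001]
ft_force: [-1.0, -0.6, -0.8]
opening: 0.0499
grip_force: 0.0
time: 37.5
position: [0.5331, 0.0537, 0.2813]
ee_rot: [-0.13, -3.137, 0.0]
ft_force: [0.9, -0.5, 0.4]
opening: 0.0502
grip_force: 0.0
shift [-1.300e-03 -1.000e-04  2.433e-01] turn -0.003 shift after turn [-1.300e-03 -1.000e-04  2.433e-01] j6 0.05
```

```bash
python3 nudge.py '{"rows":[[0.05, -0.001, 0, 0.05, 0], [0.05, 0, 0, 0.05, 0], [0.05, 0, 0, 0.05, 0], [0.05, 0, 0, 0.05, 0], [0.05, 0, 0, 0.03, 0], [0.05, 0, 0, 0.0133, 0], [0.05, 0, 0, 0, 0], [0.05, 0, 0, 0, 0]]}'
python3 nudge.py '{"rows":[[0, 0, 0, 0, 0], [0, 0, 0, 0, 0], [0, 0, 0, 0, 0], [0, 0, 0, 0, 0], [0, 0, 0, 0, 0], [0, 0, 0, 0, 0]]}'
python3 nudge.py '{"rows":[[0, -0.005, 0, 0, 0], [0, -0.005, 0, 0, 0], [0, -0.005, 0, 0, 0], [0, -0.005, 0, 0, 0], [0, -0.002, 0, 0, 0], [0, 0, 0, 0, 0], [0, 0, 0, 0, 0]]}'
```

```text
time: 38.3
position: [0.5346, 0.0536, 0.0391]
ee_rot: [-0.128, -3.139, -0.0]
ft_force: [0.4, 0.4, -0.2]
opening: 0.0499
grip_force: 0.0
time: 38.9
position: [0.5355, 0.0539, 0.0402]
ee_rot: [0.125, 3.137, 0.001]
ft_force: [-1.6, 1.6, 5.6]
opening: 0.0242
grip_force: 58.5
time: 39.6
position: [0.5555, 0.0523, 0.04]
ee_rot: [-0.125, -3.138, -0.001]
ft_force: [-8.0, 3.2, 16.4]
opening: 0.0238
grip_force: 59.6
```

```bash
python3 nudge.py '{"rows":[[0, 0.001, 0, 0, 0], [0.05, 0, 0, 0, 0], [0.05, 0, 0, 0, 0], [0.05, 0, 0, 0, 0], [0.05, 0, 0, -0.05, 0], [0.05, 0, 0, -0.05, 0], [0.05, 0, 0, -0.05, 0], [0.05, 0, 0, -0.05, 0]]}'
python3 nudge.py '{"rows":[[0.05, 0, 0, 0, 0], [0.05, 0, 0, 0, 0], [0.05, 0, 0, 0, 0]]}'
python3 - <<'E'
from h import *
print(pose()[0]); S,im=shot("side","s20"); T,it=shot("top","t20"); W,iw=shot("wrist","w20")
b=[x for x in blobs(mask(im,"orange")) if 280<x[0][0]<370 and 260<x[0][1]<305]; print("knob side",b,[plane(S,x[0],.0445) for x in b])
b=blobs(mask(iw,"orange"),150); print("knob wrist",[plane(W,x[0],.05) for x in b])
print("red",blobs(mask(im,"red"),40)[1:],"blue",blobs(mask(im,"blue"),40)[:1])
print("caps",[x[0] for x in blobs(mask(im,"black"),60) if x[0][1]>330])
E
```

```text
time: 40.4
position: [0.5551, 0.0518, 0.2409]
ee_rot: [-0.126, -3.139, 0.0]
ft_force: [1.3, -0.5, -0.1]
opening: 0.0498
grip_force: 0.0
time: 40.7
position: [0.5548, 0.0519, 0.2377]
ee_rot: [-0.125, -3.137, 0.0]
ft_force: [0.5, -0.1, -0.3]
opening: 0.0499
grip_force: 0.0
[0.55482229 0.05185925 0.23765413]
knob side [([327.7, 291.3], [321, 285, 15, 14, 159])] [array([0.55415196, 0.05193172, 0.0445    ])]
knob wrist [array([0.55361327, 0.05132344, 0.05      ]), array([0.60031009, 0.26833683, 0.05      ]), array([0.60706962, 0.3236359 , 0.05      ])]
red [([306.9, 177.7], [304, 171, 7, 14, 73]), ([303.0, 226.3], [290, 198, 35, 45, 762])] blue [([302.1, 163.0], [301, 152, 4, 22, 53])]
caps [[275.9, 350.4], [263.4, 374.6], [249.8, 400.5], [237.4, 428.3]]
```

```bash
python3 -c "
from station import ctrl
print(ctrl.finish_job())"
```

```text
the job is handed in; nothing more can be done
None
```

I handed the job in at about 41 s: all four bottles are in the holder, both pails hang on their own hooks, and the knob is back at its starting position. My last images agree with this, except that the arm hid part of both pails in the final side view; the handover printed no verdict.

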